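Tidy the labelling kit into its places

ROBOT

A 7-joint arm with a two-finger parallel gripper is mounted at the origin on a cart in front of the work surface, level with it; the furniture and walls round the work are solid. World frame = base frame: x ahead of the robot, y to its left, z up, the work surface at z = 0. Lengths are in m, angles in rad, forces in N, time in s.
With the tool pointing down it reaches from about 0.4 to 0.85 m from the base axis. Payload 4.5 kg.
Tool frame: the origin (TCP) lies midway between the tips of the shut fingers; the grasp point (between the pads) lies 19 mm behind it; z points along the fingers, y is the line along which they close (so a half turn about z gives the same grasp; the last joint's range is limited). The gripper opens to 88 mm and grips with 3 to 60 N. Pads are 18 mm wide; open, the fingers measure 123 mm over their backs; the gripper's body (75 mm by 187 mm) begins 45 mm behind the grasp point.
Start: joints at [0.034, 0.689, -0.195, 1.565, 0.157, 0.902, -0.215], TCP at [0.625, 0, 0.239] pointing down, gripper open.
Joint ranges: [-3.01, 3.01], [-0.46, 2.08], [-1.47, 1.51], [0.13, 2.56], [-1, 4.14], [0.04, 2.09], [-2.66, 2.66]. Speed limits (rad/s): [2.57, 2.57, 3.14, 3.14, 3.14, 3.14, 3.14].

INTERFACE

Orientations are given as a rotation vector (axis times angle).
In Python, from station import get_state, capture, calibration, close_job gives the robot as it stands.
- The arm moves only by the tool carry_out, never from a script. Its argument "increments" is a list of rows, each a list of 5 numbers: the shift along the tool's x, y, z normalised to -1 to 1, where 1 is 0.1 m, then the turn about the tool's z normalised to -1 to 1, where 1 is 180 degrees, then the finger opening in mm, from 0 to 88.1. In form: [[x, y, z, twist, hand], ...]. A call has 1 to 10 rows; each row is the pose to reach, as a shift and turn from the pose commanded when the call began, along the tool's axes at that moment, turning the shorter way round; what a row does not reach only later rows make up. A row lasts 1/12 s, in which the tool goes at most 41.7 mm and 7.16 degrees, less where a joint would pass 70% of its speed; a pose out of reach is approached as far as the arm can. A call with a number of a shift or a turn outside -1 to 1 is refused whole. A call with a gripper value outside its range is refused whole. The fingers move at their own pace and stop on an object; "force" is the grip in N (left out, the last holds). Time passes only in rows, so rows that repeat a pose let the fingers close. It gives the time, the measured TCP pose, the force, the opening and the grip force at its end, in the units of the state.
- get_state(): the state, without advancing time (a new reading comes with each control period).
- capture(name): name is "scene" or "side" or "wrist"; returns the picture (420x560x3 uint8, blue, green, red); there is no depth.
- calibration(name): a dict with "fx", "fy", "cx", "cy" (pixels), "view" (4x4, takes a point from world to camera coordinates). Camera axes: x right, y down, z forward; pixel columns grow to the right and rows downward; lengths in m; the calibration is good to about 2 mm. A picture is of the moment at which its call begins: read the wrist's pose just before it. calibration takes no time and is no camera call; for the wrist camera it gives the pose at the moment of the call.
- close_job(): hands the job in; it is judged then, once.
The state is a dict: "time_s": time; "joint_pos": joint angles; "qvel": joint speeds; "effort": joint torques, N m; "eef_pos": TCP position; "tool_rot": TCP orientation; "wrist_force": force on the tool from outside, world axes, zero at the start; "ft_torque": the same for the moment, N m; "width": finger opening in m; "grip_force": force on a finger pad.
Only numpy, scipy, OpenCV 4.12 (cv2) and the standard library are available. Lean on these libraries where they do the work, as an engineer would, in place of code of your own. Each camera call takes 0.05 s, during which the arm holds its last target. There are 200 camera calls.

TASK

Pick the four labelling things out from the clutter and put each in its own place: stand the date stamp upright on the middle of the dark ink pad, lay the red marker centred across both saddles of the orange pen rest, slip the white label roll down over the blue spindle, and lay the brown tape roll flat in the green dish. Leave the two gold jar lids where they lie, and let go of everything.

Things in the scene. Friction and masses are not known exactly. Their poses are not given: they have to be found in the camera images.
- date_stamp: wooden date stamp standing upright: foot 26 (x) by 48 (y) mm and 32 mm high, above it a turned round handle about 24 mm thick from 32 up to 92 mm. 0.09 kg. Origin at the centre of the underside, z up.
- marker_mid (a point): red and white marker pen lying flat, 135 mm long along its y axis, about 16 mm thick. This point is the middle of its length, on its centre line (8 mm above the table at the start); x lies across the pen. 0.02 kg.
- label_roll: white roll of blank labels, lying flat with its hole upright: 68 mm outside diameter, 50 mm high, hole about 26 mm wide. Origin at the centre of the underside, z up. 0.14 kg.
- tape_roll: brown packing tape roll, lying flat with its hole upright: 98 mm outside diameter, 48 mm high, clear hole about 56 mm wide (the wall, up to 21 mm thick, can be pinched with one finger in the hole). Origin at the centre of the underside, z up. 0.12 kg.
- ink_pad: flat dark blue ink pad tin, shut and fixed to the table: 72 (x) by 112 (y) mm, its flat top 14 mm above the table. Origin at the centre of the underside, z up.
- pen_rest: orange pen rest, fixed: base 46 (x) by 100 (y) mm, 5 mm thick, with two V-shaped saddles 72 mm apart along y, their arms 40 mm apart (x) and 33 mm high at the top; between the saddles (64 mm clear) only the base lies below the pen. A pen laid in it lies along y with its centre line about 29 mm above the table. Origin at the centre of the underside, z up.
- spindle: blue spindle, fixed: round base 88 mm wide and 8 mm thick, with an upright pin 12 mm thick, tapering to its tip at 44 mm above the table. Origin at the centre of the underside, z up.
- tape_dish: green round dish, fixed: 128 mm wide, rim 12 mm high, inner floor 4 mm above the table and about 116 mm wide. Origin at the centre of the underside, z up.
- lid_a: loose gold jar lid lying on the table, 69 mm wide, 14 mm high; to be left alone. Origin at the centre of the underside.
- lid_b: a second, identical loose gold jar lid; to be left alone. Origin at the centre of the underside.
Things that resemble listed ones, but are neither listed nor needed, are in the scene too. What is shaped like the label_roll but turquoise is not meant. Several things look just like the ink_pad: the one meant starts farthest to the robot's left.

How it is judged:
At the end, for the whole second after the job is handed in: All at rest: stamp upright on the pad within 15 mm of its centre; marker level in both saddles, along the rest within 0.2 rad, centred within 15 mm; label roll flat on the spindle base within 12 mm of its axis; tape roll flat in the dish within 15 mm; lids within 30 mm of their start (horizontal distance between date_stamp and ink_pad below 0.015 m and z of date_stamp in the frame of ink_pad between 0.01 and 0.018 m and linear speed of each of date_stamp, label_roll, tape_roll below 0.02 m/s and angle between each of date_stamp, label_roll, tape_roll's own z axis and vertical below 0.12 rad and horizontal distance between label_roll and spindle below 0.012 m and z of label_roll in the frame of spindle between 0.004 and 0.012 m and horizontal distance between tape_roll and tape_dish below 0.015 m and z of tape_roll in the frame of tape_dish between 0 and 0.008 m and horizontal distance between marker_mid and pen_rest below 0.015 m and z of marker_mid in the frame of pen_rest between 0.024 and 0.034 m and angle between the y axis of marker_mid and the y axis of pen_rest, either way round below 0.2 rad and angle between marker_mid's own y axis and vertical between 1.45 and 1.7 rad and distance of each of lid_a, lid_b from where it was at the start of the episode below 0.03 m); the robot touches nothing.
It fails at once if a gold lid is pushed more than 30 mm from where it lay (distance of any of lid_a, lid_b from where it was at the start of the episode above 0.03 m).
It also fails if it takes over 128 s, if anything falls off the work surface, if the arm or the gripper's body presses on something with over 40 N, if the wrist force passes 120 N, or if a joint passes its speed limit or range.

## Working session

There is one attempt and no reset: what is moved stays moved. The work goes in short steps, Python scripts to look and compute and a tool call to move; the robot and the scene stay as the last step left them, time stands still between calls to the robot, and variables do not carry over. Pictures are saved under pics/ and viewed, at most 14 in all, crops included, and the job is handed in when it is done.

Besides the shell and the picture viewer there is one more tool, called after ">>>" by a JSON object that holds its "method" and its "body", one argument or row to a line. carry_out: Moves the arm, as the interface text tells. Its arguments: {"type":"object","properties":{"increments":{"type":"array","items":{"type":"array","items":{"type":"number"}}},"force":{"type":"number"}},"required":["increments"]}

```bash
mkdir -p pics; cat > h.py <<'E'
import numpy as np, cv2
from station import *
from scipy.spatial.transform import Rotation as R
def snap(n,f):
    c=calibration(n); im=capture(n); cv2.imwrite('pics/'+f+'.png',im); np.save('pics/'+f+'.npy',c,allow_pickle=True); return im,c
def load(f): return cv2.imread('pics/'+f+'.png'), np.load('pics/'+f+'.npy',allow_pickle=True).item()
def ray(c,u,v):
    V=np.array(c['view']); Rm=V[:3,:3]; o=-Rm.T@V[:3,3]
    return o, Rm.T@np.array([(u-c['cx'])/c['fx'],(v-c['cy'])/c['fy'],1])
def onz(c,u,v,z):
    o,d=ray(c,u,v); return o+d*(z-o[2])/d[2]
def proj(c,p):
    V=np.array(c['view']); q=V[:3,:3]@np.array(p)+V[:3,3]; return np.array([c['cx']+c['fx']*q[0]/q[2],c['cy']+c['fy']*q[1]/q[2]])
def tri(c1,p1,c2,p2):
    o1,d1=ray(c1,*p1);o2,d2=ray(c2,*p2)
    t=np.linalg.lstsq(np.c_[d1,-d2],o2-o1,rcond=None)[0]
    a=o1+d1*t[0];b=o2+d2*t[1]; return (a+b)/2,np.linalg.norm(a-b)
E
python3 - <<'E'
from h import *
s=get_state(); print(s['eef_pos'],s['tool_rot'],s['width'],s['time_s']); print(R.from_rotvec(s['tool_rot']).as_matrix().round(3))
for n in ('scene','side','wrist'):
    im,c=snap(n,n+'0'); V=np.array(c['view']); print(n,c['fx'],(-V[:3,:3].T@V[:3,3]).round(3),V[2,:3].round(2))
E
```

```text
[ 6.24401069e-01 -5.96968068e-05  2.37906034e-01] [-2.22051900e+00 -2.22071734e+00  2.13046090e-03] 0.08801392059628178 0.0
[[-0.     1.    -0.002]
 [ 1.     0.    -0.   ]
 [-0.    -0.002 -1.   ]]
scene 390.91767545687935 [-0.186 -0.797  0.872] [ 0.53  0.57 -0.63]
side 406.3881470450228 [-0.049  0.719  0.782] [ 0.48 -0.63 -0.61]
wrist 371.62733292606003 [0.625 0.082 0.385] [-0.   -0.32 -0.95]
```

View pics/scene0.png

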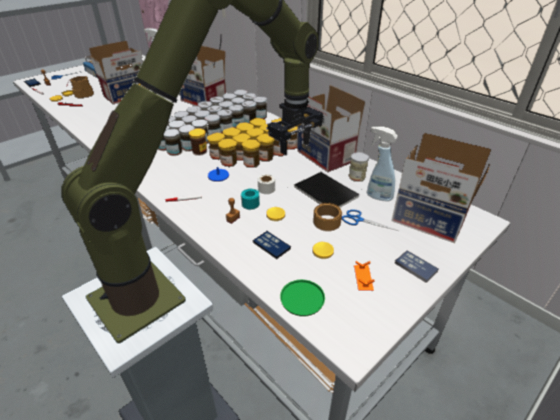

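View pics/side0.png

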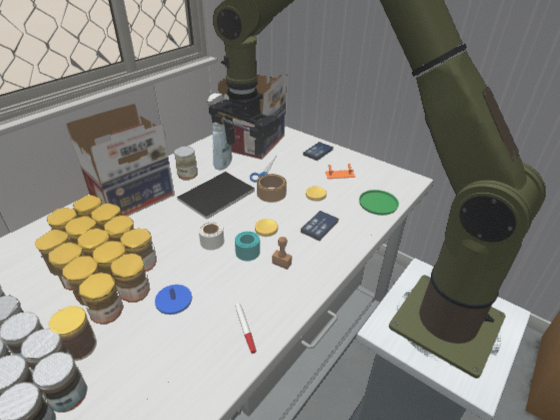

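```bash
python3 - <<'E'
from h import *
a,ca=load('scene0'); b,cb=load('side0')
for n,c,L in(('scene',ca,dict(padA=(272,244,.014),padB=(416,265,.014),padfar=(31,82,.014),tablet=(325,190,.01),stampfoot=(233,217,0),marker=(183,199,.008),roll=(266,184,.03),turq=(250,198,.03),tape=(327,217,.03),spin=(218,176,.008),lid1=(276,214,.01),lid2=(323,250,.01),rest=(364,277,.01),dish=(302,298,.005))),
 ('side',cb,dict(padA=(320,225,.014),padB=(318,150,.014),stampfoot=(282,263,0),marker=(245,328,.008),roll=(212,235,.03),turq=(248,246,.03),tape=(271,187,.03),spin=(173,300,.008),lid1=(266,227,.01),lid2=(316,193,.01),rest=(340,174,.01),dish=(379,202,.005)))):
  for k,(u,v,z) in L.items(): print(n,k,onz(c,u,v,z).round(3))
t=np.vstack([cv2.resize(a[150:320,150:450],(800,453),interpolation=cv2.INTER_CUBIC)[:,:], cv2.resize(a[60:115,10:150],(374,147),interpolation=cv2.INTER_CUBIC) if 0 else np.zeros((1,800,3),np.uint8)])
p=cv2.resize(a[55:115,0:160],(390,146),interpolation=cv2.INTER_CUBIC); t=np.vstack([t,np.hstack([p,np.zeros((146,410,3),np.uint8)])])
cv2.imwrite('pics/crop1.png',t)
E
```

```text
scene padA [ 0.422 -0.108  0.014]
scene padB [ 0.674 -0.475  0.014]
scene padfar [0.327 1.977 0.014]
scene tablet [ 0.774 -0.022  0.01 ]
scene stampfoot [0.426 0.101 0.   ]
scene marker [0.35  0.306 0.008]
scene roll [0.619 0.142 0.03 ]
scene turq [0.517 0.114 0.03 ]
scene tape [ 0.637 -0.151  0.03 ]
scene spin [0.538 0.342 0.008]
scene lid1 [ 0.539 -0.     0.01 ]
scene lid2 [ 0.523 -0.237  0.01 ]
scene rest [ 0.525 -0.395  0.01 ]
scene dish [ 0.34  -0.322  0.005]
side padA [ 0.417 -0.092  0.014]
side padB [ 0.673 -0.464  0.014]
side stampfoot [0.416 0.092 0.   ]
side marker [0.35  0.314 0.008]
side roll [0.617 0.153 0.03 ]
side turq [0.51  0.124 0.03 ]
side tape [ 0.64  -0.136  0.03 ]
side spin [0.539 0.363 0.008]
side lid1 [0.538 0.013 0.01 ]
side lid2 [ 0.522 -0.226  0.01 ]
side rest [ 0.521 -0.376  0.01 ]
side dish [ 0.339 -0.32   0.005]
```

View pics/crop1.png

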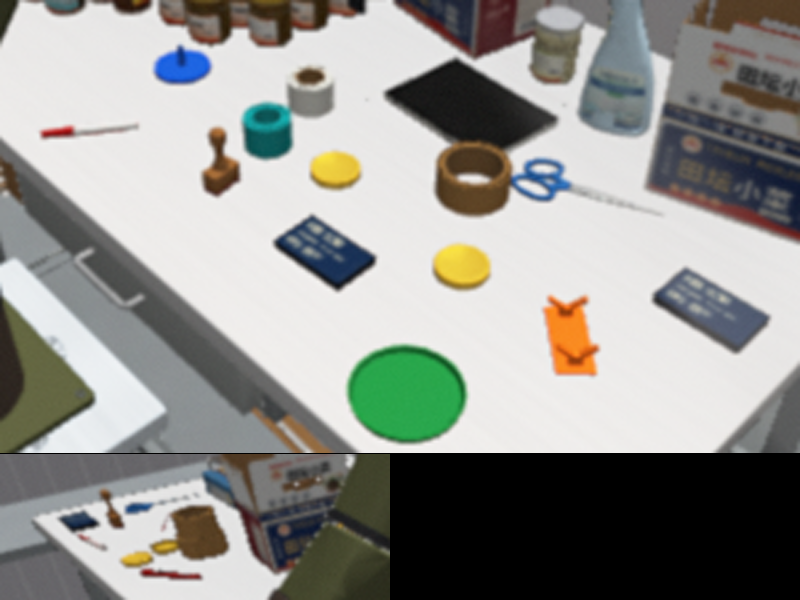

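View pics/wrist0.png

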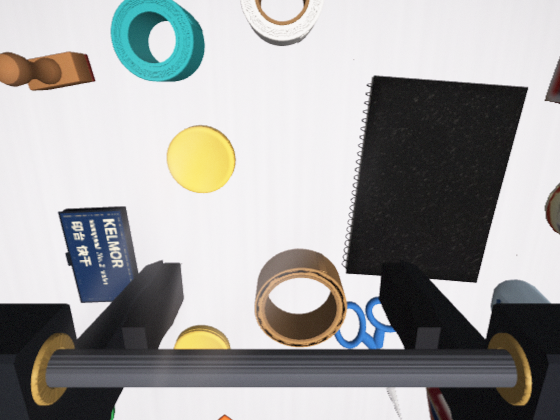

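Candidates (scene pixels): 
- **Pads:** (272,244) at y≈-0.10, (416,265) at y≈-0.47, and (31,82) at y≈2.0 on the far end of the table, out of reach. I choose (272,244), the leftmost one in reach. 
- **Rolls:** white at (266,184) is meant, turquoise at (250,198) is not. The tape roll is at (327,217). 
- **Marker and stamp:** (183,199) and (233,210). 
- **Lids:** (276,214) and (323,250). 

The crop confirms these choices. Next I'll survey the left side.

>>> {"method": "carry_out", "body": {
  "increments": [
    [0.4,-0.3,0,0,88],
    [0.8,-0.6,0,0,88],
    [1,-0.7,0,0,88],
    [1,-0.7,0,0,88],
    [1,-0.7,0,0,88]
  ]
}}

```text
time_s: 0.57
eef_pos: [0.5536, 0.1029, 0.2388]
tool_rot: [-2.214, -2.227, -0.0]
wrist_force: [0.2, -1.3, -1.4]
width: 0.0882
grip_force: 0.0
```

```bash
python3 -c "
from h import *
snap('wrist','w1'); print(get_state()['eef_pos'])"
```

```text
[0.55483252 0.10048286 0.23875211]
```

>>> {"method": "carry_out", "body": {
  "increments": [
    [0.4,-0.3,0,0,88],
    [0.8,-0.6,0,0,88],
    [1,-0.7,0,0,88],
    [1,-0.7,0,0,88],
    [1,-0.7,0,0,88]
  ]
}}

```text
time_s: 1.03
eef_pos: [0.4849, 0.2011, 0.2388]
tool_rot: [2.218, 2.225, 0.001]
wrist_force: [-0.4, -1.1, -0.0]
width: 0.0879
grip_force: 0.0
```

```bash
python3 -c "
from h import *
snap('wrist','w2'); print(get_state()['eef_pos'],get_state()['time_s'])
a=cv2.imread('pics/w1.png');b=cv2.imread('pics/w2.png');cv2.imwrite('pics/m1.png',cv2.resize(np.hstack([a[:400],b[:400]]),(800,286),interpolation=cv2.INTER_AREA))"
```

```text
[0.48595419 0.19907869 0.23868888] 1.0833
```

View pics/m1.png

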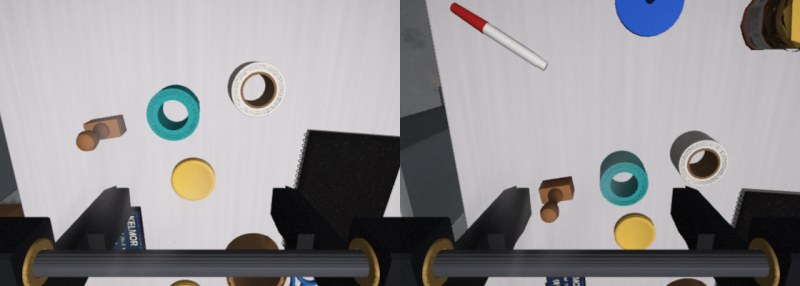

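The montage (at 1/1.4 scale) shows the following. 
- **w1 (left):** stamp ball (88,141), roll hole (260,88), lid_a (194,179). 
- **w2 (right half):** marker from (452,8) to (547,67), spindle cut off at (650,5), roll hole (703,163), stamp (550,200).

```bash
python3 - <<'E'
from h import *
def blobs(f,kind,amin=80,roi=None):
    im,c=load(f); h=cv2.cvtColor(im,cv2.COLOR_BGR2HSV)
    lo,hi=dict(blue=((108,170,90),(125,255,255)),brown=((4,90,40),(18,255,200)),red=((170,120,80),(180,255,255)),gold=((20,110,120),(32,255,255)),orange=((5,200,200),(15,255,255)),green=((60,120,60),(80,255,255)))[kind]
    m=cv2.inRange(h,lo,hi); m=cv2.morphologyEx(m,cv2.MORPH_CLOSE,np.ones((3,3)))
    out=[]
    for k in cv2.findContours(m,cv2.RETR_EXTERNAL,cv2.CHAIN_APPROX_NONE)[0]:
        if cv2.contourArea(k)>amin: out.append((cv2.boundingRect(k),cv2.contourArea(k),k))
    return c,out
for f in('w1','w2','scene0','side0'):
  for k in('brown','blue','red','gold'):
    c,o=blobs(f,k,60)
    for b,a,ct in o: 
        e=cv2.fitEllipse(ct); print(f,k,b,int(a),np.round(e[0],1),np.round(e[1],1),round(e[2]), onz(c,*e[0],0.05 if k=='brown' else .008).round(3) if f[0]=='w' else '')
E
```

```text
w1 brown (317, 387, 84, 33) 1955 [357.5 401. ] [32.7 89.5] 89 [ 0.644 -0.165  0.05 ]
w1 brown (488, 333, 44, 73) 1070 [509.2 368.7] [35.9 70.3] 164 [ 0.81  -0.118  0.05 ]
w1 brown (34, 333, 41, 73) 1025 [ 53.9 367.9] [34.4 70.5] 11 [ 0.3  -0.12  0.05]
w1 brown (317, 327, 73, 22) 1120 [353.8 339. ] [22.1 77.3] 90 [ 0.633 -0.079  0.05 ]
w1 brown (0, 285, 34, 18) 492 [ 15.9 294.2] [18.3 38.7] 91 [ 0.279 -0.026  0.05 ]
w1 brown (107, 167, 62, 44) 1023 [135.8 187.5] [33.9 63. ] 67 [0.417 0.09  0.05 ]
w1 brown (337, 101, 50, 50) 1894 [361.7 125.7] [47.4 50.9] 41 [0.625 0.148 0.05 ]
w1 gold (233, 395, 52, 25) 973 [259.6 408.9] [24.8 55.7] 89 [ 0.527 -0.223  0.008]
w1 gold (240, 222, 61, 58) 2700 [270.3 250.7] [56.9 60.6] 82 [0.542 0.006 0.008]
w2 brown (363, 390, 77, 30) 1671 [401.1 406.6] [30.6 81. ] 90 [ 0.626 -0.076  0.05 ]
w2 brown (490, 333, 42, 73) 1107 [509.9 369.2] [35.9 69.6] 163 [ 0.742 -0.022  0.05 ]
w2 brown (34, 333, 41, 73) 1091 [ 54.2 367.2] [35.2 68.8] 10 [ 0.232 -0.02   0.05 ]
w2 brown (195, 248, 48, 63) 1877 [216.5 274.6] [42.7 66.2] 26 [0.419 0.097 0.05 ]
w2 brown (403, 2
[... 1876 characters left out ...]
n (526, 311, 34, 109) 2266 [546.1 382.8] [ 29.6 124.9] 6 
side0 brown (67, 284, 44, 27) 151 [ 89.6 295.1] [19.9 38.6] 119 
side0 brown (122, 200, 31, 16) 72 [135.3 208.2] [ 3.3 39.1] 66 
side0 brown (85, 179, 12, 18) 66 [ 90.5 187.4] [ 5.2 20.2] 158 
side0 brown (119, 153, 24, 11) 62 [129.6 158.1] [ 5.  23.2] 73 
side0 brown (71, 105, 72, 53) 1251 [103.5 129. ] [33.3 70.5] 67 
side0 brown (256, 75, 20, 18) 141 [263.8  82.4] [14.  20.1] 38 
side0 gold (49, 307, 37, 30) 746 [ 67.6 320.8] [26. 37.] 67 
side0 gold (255, 219, 22, 17) 250 [265.5 226.7] [14.9 21.5] 85 
side0 gold (35, 195, 116, 107) 7200 [ 93.2 246. ] [ 92.9 102.5] 117 
side0 gold (306, 187, 20, 13) 175 [315.3 192.7] [11.9 19.1] 91
```

>>> {"method": "carry_out", "body": {
  "increments": [
    [0.4,0,0,0,88],
    [0.8,0,0,0,88],
    [0.8,0,0,0,88],
    [0.8,0,0,0,88]
  ]
}}

```text
time_s: 1.42
eef_pos: [0.4863, 0.2805, 0.2384]
tool_rot: [2.221, 2.222, 0.001]
wrist_force: [-0.6, -0.6, -0.1]
width: 0.0882
grip_force: 0.0
```

```bash
cat > m.py <<'E'
from h import *
def hsv(f):
    im,c=load(f); return cv2.cvtColor(im,cv2.COLOR_BGR2HSV),c
def cnts(m,amin):
    m=cv2.morphologyEx(m,cv2.MORPH_CLOSE,np.ones((3,3)))
    return sorted([k for k in cv2.findContours(m,cv2.RETR_EXTERNAL,cv2.CHAIN_APPROX_NONE)[0] if cv2.contourArea(k)>amin],key=cv2.contourArea)[::-1]
E
python3 - <<'E'
from m import *
snap('wrist','w3'); print(get_state()['eef_pos'],get_state()['time_s'])
for f in('w2','w3'):
    h,c=hsv(f)
    for k in cnts(cv2.inRange(h,(105,150,60),(128,255,255)),1500)[:1]:
        e=cv2.fitEllipse(k); print(f,'blue',cv2.boundingRect(k),e,onz(c,*e[0],.008).round(4))
    r=cv2.inRange(h,(0,120,70),(6,255,255))|cv2.inRange(h,(168,120,70),(180,255,255))
    for k in cnts(r,80)[:3]: print(f,'red',cv2.boundingRect(k),cv2.minAreaRect(k))
im,_=load('w3'); cv2.imwrite('pics/w3v.png',im)
E
```

```text
[0.4864974  0.27812362 0.23831226] 1.4667
w2 blue (302, 0, 96, 51) ((347.765625, 21.27291488647461), (52.53749084472656, 101.16716766357422), 88.20391082763672) [0.5457 0.3356 0.008 ]
w2 red (71, 4, 52, 42) ((95.46651458740234, 21.994953155517578), (56.7921142578125, 16.295551300048828), 35.134193420410156)
w3 blue (298, 42, 90, 94) ((342.6448974609375, 88.08293914794922), (87.8088607788086, 94.26248931884766), 26.135311126708984) [0.5461 0.3564 0.008 ]
w3 red (83, 97, 49, 36) ((106.04411315917969, 112.92646789550781), (50.42057800292969, 14.234380722045898), 30.963754653930664)
```

View pics/w3.png

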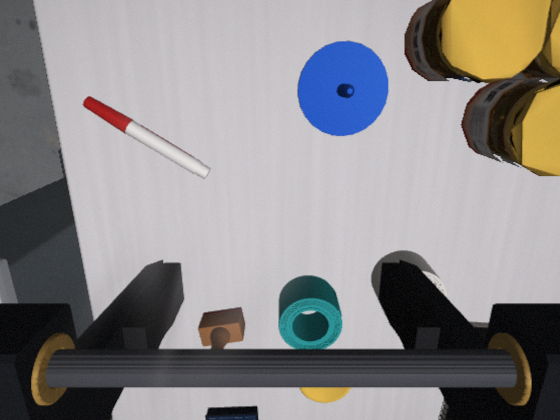

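w3 shows the marker from (84,101) to (209,173), the whole spindle at (343,88) with its pin near (347,90), and jars at upper right from x>405.

```bash
python3 - <<'E'
from m import *
c2,c3=load('w2')[1],load('w3')[1]
for a,b in(((73,11),(84,101)),((206,94),(209,173))): print(tri(c2,a,c3,b), onz(c3,*b,.008),onz(c2,*a,.008))
A,B=onz(c3,84,101,.008),onz(c3,209,173,.008); print('mid',(A+B)/2,np.linalg.norm(A-B),np.degrees(np.arctan2(*(A-B)[1::-1])))
print('pin tip@44',onz(c3,347,90,.044), 'spindle proj', proj(c3,(.546,.3564,.044)))
print('jar near', onz(c3,420,75,0.0),onz(c3,480,150,0))
# scene/side check of spindle
for f in('scene0','side0'):
    h,c=hsv(f); k=[k for k in cnts(cv2.inRange(h,(105,150,60),(128,255,255)),100)]
    for q in k[:4]: e=cv2.fitEllipse(q); print(f,np.round(e[0],1),onz(c,*e[0],.008).round(4))
E
```

```text
(array([0.29208869, 0.34416064, 0.00331854]), np.float64(0.0011929901133189654)) [0.29380321 0.34439648 0.008     ] [0.29510141 0.3433563  0.008     ]
(array([0.41071177, 0.2712331 , 0.00352656]), np.float64(0.00018163612660552388)) [0.41150273 0.27230318 0.008     ] [0.41166647 0.27137531 0.008     ]
mid [0.35265297 0.30834983 0.008     ] 0.13802398520822856 148.5117011612225
pin tip@44 [0.5442482  0.35542093 0.044     ] spindle proj [349.06382914  88.82768924]
jar near [0.62231    0.36844802 0.        ] [0.69370498 0.29486913 0.        ]
scene0 [217.9 174.5] [0.5438 0.3514 0.008 ]
scene0 [270.5 243.1] [ 0.4251 -0.097   0.008 ]
side0 [172.7 298.2] [0.5436 0.36   0.008 ]
```

>>> {"method": "carry_out", "body": {
  "increments": [
    [-0.3,0.3,0,-0.04,88],
    [-0.6,0.6,0,-0.08,88],
    [-0.9,0.9,0,-0.12,88],
    [-1,1,0,-0.16,88],
    [-1,1,0,-0.2,88],
    [-1,1,0,-0.24,88],
    [-1,1,0,-0.28,88],
    [-1,1,0,-0.32,88],
    [-1,1,0,-0.36,88],
    [-1,1,0,-0.36,88]
  ],
  "force": 20
}}

```text
time_s: 2.3
eef_pos: [0.5858, 0.1755, 0.2381]
tool_rot: [-0.689, -3.065, 0.004]
wrist_force: [0.5, 0.0, 0.9]
width: 0.0879
grip_force: 0.0
```

>>> {"method": "carry_out", "body": {
  "increments": [
    [0,0,0.2,-0.04,88],
    [0,0,0.5,-0.08,88],
    [0,0,0.8,-0.12,88],
    [0,0,0.8,-0.14,88],
    [0,0,0.8,-0.14,88]
  ]
}}

```text
time_s: 2.72
eef_pos: [0.5844, 0.1763, 0.1564]
tool_rot: [-0.007, -3.138, 0.005]
wrist_force: [-0.4, -0.9, 1.0]
width: 0.0883
grip_force: 0.0
```

```bash
python3 - <<'E'
from m import *
snap('wrist','w4'); s=get_state();print(s['eef_pos'],s['joint_pos'].round(2) if hasattr(s['joint_pos'],'round') else s['joint_pos'],s['time_s']);print(R.from_rotvec(s['tool_rot']).as_matrix().round(3))
h,c=hsv('w4')
for k in cnts(cv2.inRange(h,(4,90,40),(18,255,200)),300): 
  if len(k)>5: e=cv2.fitEllipse(k); print(cv2.boundingRect(k),np.round(e[1],1),onz(c,*e[0],.05).round(4))
E
```

```text
[0.58528294 0.17749473 0.1578776 ] [-0.06  0.82 -0.57  1.67  0.57  0.82  0.68] 2.7667
[[-1.     0.007 -0.001]
 [ 0.007  1.    -0.002]
 [ 0.001 -0.002 -1.   ]]
(31, 333, 44, 73) [35.8 69.4] [ 0.7287 -0.0197  0.05  ]
(488, 333, 44, 73) [37.7 67. ] [0.7291 0.3647 0.05  ]
(218, 230, 58, 53) [49.6 55.4] [0.6241 0.148  0.05  ]
(505, 209, 55, 38) [20.7 54.8] [0.6006 0.3573 0.05  ]
(497, 282, 48, 21) [16.9 43. ] [0.6576 0.36   0.05  ]
```

>>> {"method": "carry_out", "body": {
  "increments": [
    [-0.2,-0.15,0.15,0,88],
    [-0.39,-0.3,0.4,0,88],
    [-0.39,-0.3,0.7,0,88],
    [-0.39,-0.3,0.8,0,88],
    [-0.39,-0.3,0.8,0,88]
  ]
}}

```text
time_s: 3.18
eef_pos: [0.6226, 0.1488, 0.077]
tool_rot: [-0.005, -3.138, 0.003]
wrist_force: [0.4, -0.3, -0.0]
width: 0.0879
grip_force: 0.0
```

>>> {"method": "carry_out", "body": {
  "increments": [
    [0,0,0.3,0,88],
    [0,0,0.55,0,88],
    [0,0,0.63,0,88],
    [0,0,0.65,0,88],
    [0,0,0.65,0,60],
    [0,0,0.65,0,60],
    [0,0,0.65,0,60],
    [0,0,0.65,0,60],
    [0,0,0.65,0,60]
  ],
  "force": 20
}}

```text
time_s: 3.93
eef_pos: [0.6251, 0.1504, 0.0155]
tool_rot: [0.001, 3.139, 0.001]
wrist_force: [0.3, 0.4, 7.5]
width: 0.0668
grip_force: 20.0
```

>>> {"method": "carry_out", "body": {
  "increments": [
    [0,0,-0.3,0,60],
    [0,0,-0.6,0,60],
    [0,0,-0.9,0,60],
    [0,0,-0.9,0,60]
  ]
}}

```text
time_s: 4.27
eef_pos: [0.6274, 0.1519, 0.1099]
tool_rot: [0.001, 3.132, 0.007]
wrist_force: [1.1, 1.7, -1.2]
width: 0.0665
grip_force: 20.0
```

>>> {"method": "carry_out", "body": {
  "increments": [
    [0.3,0.3,0,0,60],
    [0.6,0.65,0,0,60],
    [0.8,1,0,0,60],
    [0.8,1,0,0,60]
  ]
}}

```text
time_s: 4.6
eef_pos: [0.5376, 0.2604, 0.1047]
tool_rot: [0.019, -3.138, -0.014]
wrist_force: [-0.9, 1.3, -0.0]
width: 0.0668
grip_force: 20.0
```

>>> {"method": "carry_out", "body": {
  "increments": [
    [0,0.3,0,0,60],
    [0,0.65,0,0,60],
    [0,1,0,0,60],
    [0,1,0,0,60],
    [0,1,0,0,60]
  ]
}}

```text
time_s: 5.02
eef_pos: [0.5427, 0.3533, 0.1036]
tool_rot: [0.007, -3.141, -0.004]
wrist_force: [0.5, -1.1, -1.4]
width: 0.0668
grip_force: 20.0
```

```bash
python3 - <<'E'
from m import *
snap('wrist','w5'); snap('side','s5'); s=get_state();print(s['eef_pos'],s['width'],s['time_s']);print(R.from_rotvec(s['tool_rot']).as_matrix().round(3))
im,_=load('w5'); im2,_=load('s5'); cv2.imwrite('pics/m5.png',np.hstack([im[:,:],cv2.resize(im2[220:360,120:200],(240,420))]))
E
```

```text
[0.54407251 0.34849165 0.10312621] 0.06699350198484705 5.1167
[[-1.     0.    -0.   ]
 [ 0.     1.    -0.002]
 [ 0.    -0.002 -1.   ]]
```

View pics/m5.png

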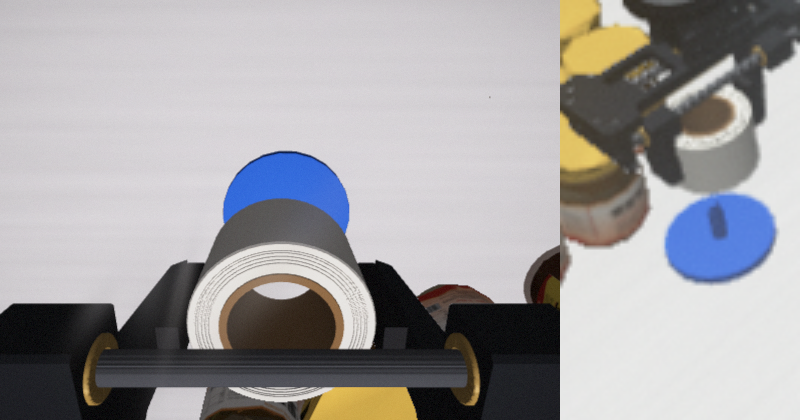

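w5 shows the roll held straight, its top hole at about (281,325), the blue base half visible behind it (223–349, top 152), and jar tops just past the gripper at (310,400). I'll check the jar clearance and alignment.

```bash
python3 - <<'E'
from m import *
from scipy.optimize import least_squares
h,c=hsv('w5')
k=cnts(cv2.inRange(h,(105,130,60),(128,255,255)),1500)[0][:,0]
P=np.array([onz(c,u,v,.008) for u,v in k])[:,:2]
# keep outer arc only: points not on roll border: hull points
hull=cv2.convexHull(k.astype(np.int32))[:,0]; 
hull=[p for p in hull if p[1]<205]
P=np.array([onz(c,u,v,.008)[:2] for u,v in hull])
f=least_squares(lambda q:np.hypot(P[:,0]-q[0],P[:,1]-q[1])-q[2],[.545,.356,.044]); print('base',f.x,abs(f.fun).max(),len(P))
# roll hole: brown
for k in cnts(cv2.inRange(h,(4,90,30),(18,255,220)),800):
    print(cv2.boundingRect(k))
print('core centre z=.1415', [onz(c,*p,.1415-.004).round(4) for p in((281,325),(281,274))])
print('white edges', [onz(c,*p,.1375).round(4) for p in((188,312),(376,312))])
for z in(.06,.08,.1): print('jar',z,[onz(c,*p,z).round(3) for p in((310,392),(230,392),(450,288))])
# jar lids in w3
h3,c3=hsv('w3')
for k in cnts(cv2.inRange(h3,(20,110,120),(32,255,255)),1500): print('w3 gold',cv2.boundingRect(k))
for z in(.06,.08,.1): print([onz(c3,*p,z).round(3) for p in((405,50),(440,40),(462,125),(512,125))])
E
```

```text
base [0.54498379 0.35479591 0.04306186] 0.00036206929040606683 18
(219, 275, 125, 75)
(444, 333, 37, 72)
(82, 333, 37, 73)
core centre z=.1415 [array([0.5417, 0.3514, 0.1375]), array([0.521 , 0.3513, 0.1375])]
white edges [array([0.5363, 0.3183, 0.1375]), array([0.5361, 0.3852, 0.1375])]
jar 0.06 [array([0.65 , 0.371, 0.06 ]), array([0.65 , 0.319, 0.06 ]), array([0.573, 0.451, 0.06 ])]
jar 0.08 [array([0.63 , 0.369, 0.08 ]), array([0.63 , 0.322, 0.08 ]), array([0.561, 0.44 , 0.08 ])]
jar 0.1 [array([0.61 , 0.367, 0.1  ]), array([0.61 , 0.325, 0.1  ]), array([0.549, 0.43 , 0.1  ])]
w3 gold (442, 0, 109, 80)
w3 gold (522, 85, 38, 91)
[array([0.587, 0.387, 0.06 ]), array([0.614, 0.394, 0.06 ]), array([0.642, 0.327, 0.06 ]), array([0.685, 0.327, 0.06 ])]
[array([0.581, 0.385, 0.08 ]), array([0.606, 0.392, 0.08 ]), array([0.633, 0.329, 0.08 ]), array([0.673, 0.329, 0.08 ])]
[array([0.574, 0.384, 0.1  ]), array([0.598, 0.39 , 0.1  ]), array([0.623, 0.331, 0.1  ]), array([0.661, 0.331, 0.1  ])]
```

>>> {"method": "carry_out", "body": {
  "increments": [
    [-0.01,0.035,0,0,60],
    [-0.01,0.035,0.15,0,60],
    [-0.01,0.035,0.3,0,60],
    [-0.01,0.035,0.45,0,60],
    [-0.01,0.035,0.55,0,60],
    [-0.01,0.035,0.65,0,60],
    [-0.01,0.035,0.74,0,60],
    [-0.01,0.035,0.78,0,60],
    [-0.01,0.035,0.8,0,60],
    [-0.01,0.035,0.8,0,60]
  ]
}}

```text
time_s: 5.95
eef_pos: [0.545, 0.3535, 0.0239]
tool_rot: [-0.0, 3.141, -0.0]
wrist_force: [0.3, 0.4, -1.7]
width: 0.0669
grip_force: 20.0
```

```bash
python3 - <<'E'
from m import *
snap('side','s6'); s=get_state();print(s['eef_pos'],s['width'],s['wrist_force'])
im,_=load('s6'); cv2.imwrite('pics/s6c.png',cv2.resize(im[210:350,110:230],(480,560),interpolation=cv2.INTER_CUBIC))
E
```

```text
[0.54527387 0.35383841 0.02410087] 0.06691805240321828 [ 0.24623751 -1.00490994 -0.55116824]
```

View pics/s6c.png

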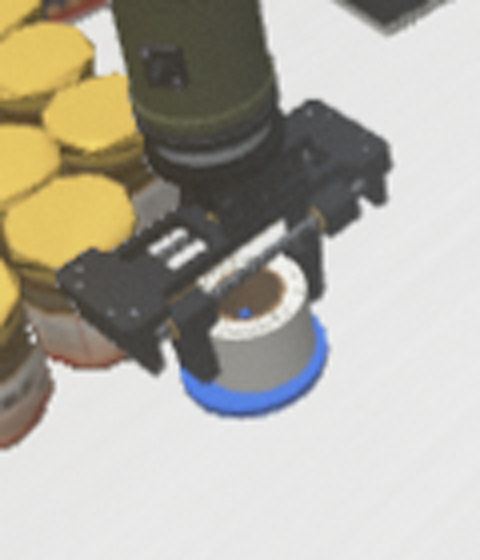

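The pin is visible inside the hole and the roll is seated on the base. Release, retreat, and head for the marker.

>>> {"method": "carry_out", "body": {
  "increments": [
    [0,0,0.02,0,60],
    [0,0,0.02,0,88],
    [0,0,0.02,0,88],
    [0,0,0.02,0,88],
    [0,0,0.02,0,88],
    [0,0,-0.2,0,88],
    [0,0,-0.5,0,88],
    [0,0,-0.8,0,88],
    [0,0,-0.9,0,88],
    [0,0,-0.9,0,88]
  ]
}}

```text
time_s: 6.83
eef_pos: [0.5466, 0.355, 0.1167]
tool_rot: [0.001, 3.137, 0.006]
wrist_force: [0.2, -0.2, 0.5]
width: 0.0877
grip_force: 0.0
```

>>> {"method": "carry_out", "body": {
  "increments": [
    [0.3,-0.15,-0.2,0,88],
    [0.65,-0.3,-0.3,0,88],
    [1,-0.47,-0.4,0,88],
    [1,-0.47,-0.4,0,88]
  ]
}}

```text
time_s: 7.17
eef_pos: [0.4354, 0.3004, 0.1527]
tool_rot: [0.01, -3.131, 0.016]
wrist_force: [-0.1, -0.8, -1.2]
width: 0.0881
grip_force: 0.0
```

>>> {"method": "carry_out", "body": {
  "increments": [
    [0.3,0,0,0.04,60],
    [0.6,0,0,0.08,40],
    [0.93,0,0,0.12,40],
    [0.93,0,0,0.15,40],
    [0.93,0,0,0.175,40],
    [0.93,0,0,0.175,40],
    [0.93,0,0,0.175,40]
  ]
}}

```text
time_s: 7.75
eef_pos: [0.3519, 0.3062, 0.1529]
tool_rot: [-0.849, -3.024, 0.002]
wrist_force: [0.2, -0.6, 0.4]
width: 0.0435
grip_force: 0.0
```

```bash
python3 - <<'E'
from m import *
snap('wrist','w7'); s=get_state();print(s['eef_pos'],s['width'],s['time_s'],np.round(s['joint_pos'],2));M=R.from_rotvec(s['tool_rot']).as_matrix();print(M.round(3))
h,c=hsv('w7')
# pen: red blob & white; rect of nonshadow? use red rect plus print
r=cv2.inRange(h,(0,120,70),(6,255,255))|cv2.inRange(h,(168,120,70),(180,255,255))
for k in cnts(r,80)[:3]: print('red',cv2.boundingRect(k),cv2.minAreaRect(k))
A,B=np.array([.2938,.3444,.008]),np.array([.4115,.2720,.008]); print(proj(c,A),proj(c,B))
E
```

```text
[0.35211318 0.30620878 0.15299996] 0.04092511127672562 7.8 [-0.61  0.65 -0.32  2.11  0.45  0.45 -0.26]
[[-0.854  0.521 -0.001]
 [ 0.521  0.854 -0.001]
 [ 0.    -0.001 -1.   ]]
red (278, 104, 20, 61) ((287.5, 134.0), (60.0, 19.0), 90.0)
[286.71737748 100.46663129] [285.33512855 264.48783299]
```

View pics/w7.png

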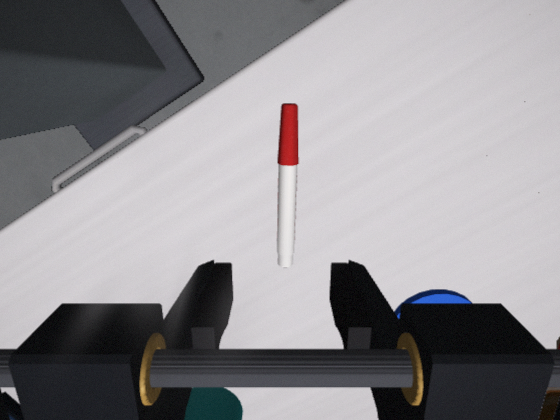

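The pen ends are at (289,103) and (285,267), vertical between the fingers.

```bash
python3 - <<'E'
from m import *
c=load('w7')[1]; s=get_state(); M=R.from_rotvec(s['tool_rot']).as_matrix()
A,B=onz(c,289,103,.008),onz(c,285,267,.008); m=(A+B)/2; print(m,np.linalg.norm(A-B),M.T@(m-s['eef_pos']), M.T@(A-B))
E
```

```text
[0.35486582 0.30769983 0.008     ] 0.13881949108459818 [-0.00157713  0.00287978  0.14499658] [1.38796603e-01 2.52074158e-03 8.26994066e-07]
```

>>> {"method": "carry_out", "body": {
  "increments": [
    [-0.02,0.03,0.3,0,40],
    [-0.02,0.03,0.65,0,40],
    [-0.02,0.03,1,0,40],
    [-0.02,0.03,1,0,40]
  ]
}}

```text
time_s: 8.13
eef_pos: [0.353, 0.3056, 0.048]
tool_rot: [-0.848, -3.02, 0.015]
wrist_force: [-0.7, 0.3, -0.4]
width: 0.0401
grip_force: 0.0
```

>>> {"method": "carry_out", "body": {
  "increments": [
    [0,0,0.2,0,40],
    [0,0,0.38,0,40],
    [0,0,0.44,0,40],
    [0,0,0.45,0,40],
    [0,0,0.45,0,40]
  ]
}}

```text
time_s: 8.55
eef_pos: [0.3557, 0.3082, 0.0096]
tool_rot: [0.852, 3.023, 0.001]
wrist_force: [-0.3, 0.3, 0.7]
width: 0.04
grip_force: 0.0
```

>>> {"method": "carry_out", "body": {
  "increments": [
    [0,0,0.03,0,40],
    [0,0,0.05,0,40],
    [0,0,0.05,0,5],
    [0,0,0.05,0,5],
    [0,0,0.05,0,5],
    [0,0,0.05,0,5],
    [0,0,0.05,0,5]
  ],
  "force": 12
}}

```text
time_s: 9.13
eef_pos: [0.3556, 0.3082, 0.0043]
tool_rot: [0.853, 3.023, 0.001]
wrist_force: [-0.4, 0.6, 5.7]
width: 0.0149
grip_force: 12.0
```

>>> {"method": "carry_out", "body": {
  "increments": [
    [0,0,-0.2,0,5],
    [0,0,-0.5,0,5],
    [0,0,-0.9,0,5],
    [0,0,-1,0,5],
    [0,0,-1,0,5]
  ]
}}

```text
time_s: 9.55
eef_pos: [0.3564, 0.309, 0.1063]
tool_rot: [0.854, 3.021, 0.008]
wrist_force: [-0.5, -0.1, -0.3]
width: 0.0152
grip_force: 12.0
```

```bash
python3 - <<'E'
from m import *
snap('wrist','w8'); s=get_state();print(s['eef_pos'],s['width'],s['grip_force'],s['time_s'])
M=R.from_rotvec(s['tool_rot']).as_matrix(); h,c=hsv('w8')
r=cv2.inRange(h,(0,120,70),(6,255,255))|cv2.inRange(h,(168,120,70),(180,255,255))
for k in cnts(r,80)[:1]:
    print('red',cv2.boundingRect(k)); u,v,w,hh=cv2.boundingRect(k); p=onz(c,u+w/2,v,s['eef_pos'][2]+.004); print(M.T@(p-s['eef_pos']))
E
```

```text
[0.3559612  0.30830323 0.10472729] 0.015150594535113493 11.978704690845916 9.6
red (262, 119, 39, 122)
[ 0.06963923 -0.00052702 -0.00401635]
```

```bash
python3 - <<'E'
from m import *
for f in('scene0','side0'):
    h,c=hsv(f)
    for k in cnts(cv2.inRange(h,(4,180,150),(16,255,255)),60)[:3]:
        P=np.array([onz(c,u,v,.005)[:2] for u,v in k[:,0]],np.float32); print(f,cv2.boundingRect(k),cv2.minAreaRect(P))
    for k in cnts(cv2.inRange(h,(60,120,60),(80,255,255)),200)[:1]:
        e=cv2.fitEllipse(k); print('dish',onz(c,*e[0],.01))
print([onz(load('scene0')[1],150+u*.375,150+v*.375,.005).round(3) for u,v in((545,308),(580,305),(595,373),(555,373))])
E
```

```text
scene0 (355, 262, 19, 28) ((0.5355424880981445, -0.3881992995738983), (0.10771056264638901, 0.04702732712030411), 45.87824249267578)
dish [ 0.33925642 -0.32310961  0.01      ]
dish [ 0.32857433 -0.31613284  0.01      ]
[array([ 0.546, -0.344,  0.005]), array([ 0.579, -0.369,  0.005]), array([ 0.509, -0.441,  0.005]), array([ 0.478, -0.412,  0.005])]
```

>>> {"method": "carry_out", "body": {
  "increments": [
    [0,0,-0.3,0.04,5],
    [0,0,-0.6,0.08,5],
    [0,0,-0.9,0.12,5],
    [0,0,-1,0.16,5],
    [0,0,-1,0.2,5],
    [0,0,-1,0.24,5],
    [0,0,-1,0.28,5],
    [0,0,-1,0.31,5],
    [0,0,-1,0.34,5],
    [0,0,-1,0.34,5]
  ]
}}

```text
time_s: 10.43
eef_pos: [0.3549, 0.3074, 0.2022]
tool_rot: [2.274, 2.165, -0.004]
wrist_force: [-0.2, 1.0, -0.0]
width: 0.0151
grip_force: 12.0
```

>>> {"method": "carry_out", "body": {
  "increments": [
    [0,0,0,0.04,5],
    [0,0,0,0.08,5],
    [0,0,0,0.12,5],
    [0,0,0,0.16,5],
    [0,0,0,0.2,5],
    [0,0,0,0.23,5],
    [0,0,0,0.23,5]
  ]
}}

```text
time_s: 11.02
eef_pos: [0.355, 0.3076, 0.2026]
tool_rot: [2.891, 1.225, -0.002]
wrist_force: [-0.5, 0.5, 0.1]
width: 0.0149
grip_force: 12.0
```

>>> {"method": "carry_out", "body": {
  "increments": [
    [0,0.3,0,0,5],
    [0,0.65,0,0,5],
    [0,1,0,0,5],
    [0,1,0,0,5]
  ]
}}

```text
time_s: 11.35
eef_pos: [0.4323, 0.2317, 0.203]
tool_rot: [2.892, 1.214, 0.002]
wrist_force: [0.7, 0.0, -0.7]
width: 0.0148
grip_force: 12.0
```

>>> {"method": "carry_out", "body": {
  "increments": [
    [0,0.35,0,0,5],
    [0,0.7,0,0,5],
    [0,1,0,0,5],
    [0,1,0,0,5]
  ]
}}

```text
time_s: 11.68
eef_pos: [0.5035, 0.1623, 0.203]
tool_rot: [2.891, 1.215, 0.002]
wrist_force: [1.0, -0.2, 0.2]
width: 0.0153
grip_force: 12.0
```

>>> {"method": "carry_out", "body": {
  "increments": [
    [0,0.35,0,0,5],
    [0,0.7,0,0,5],
    [0,1,0,0,5],
    [0,1,0,0,5]
  ]
}}

```text
time_s: 12.02
eef_pos: [0.5748, 0.0925, 0.2029]
tool_rot: [2.891, 1.215, 0.002]
wrist_force: [0.1, -0.9, 0.1]
width: 0.015
grip_force: 12.0
```

>>> {"method": "carry_out", "body": {
  "increments": [
    [-0.25,0.25,0,0,5],
    [-0.5,0.5,0,0,5],
    [-0.75,0.75,0,0,5],
    [-1,1,0,0,5],
    [-1,1,0,0,5]
  ]
}}

```text
time_s: 12.43
eef_pos: [0.5715, -0.052, 0.2028]
tool_rot: [2.893, 1.211, -0.008]
wrist_force: [-0.5, -1.5, -0.4]
width: 0.0148
grip_force: 12.0
```

>>> {"method": "carry_out", "body": {
  "increments": [
    [-0.25,0.25,0,0,5],
    [-0.5,0.5,0,0,5],
    [-0.75,0.75,0,0,5],
    [-1,1,0,0,5],
    [-1,1,0,0,5]
  ]
}}

```text
time_s: 12.85
eef_pos: [0.5733, -0.1932, 0.2028]
tool_rot: [2.892, 1.211, -0.007]
wrist_force: [-0.6, -1.3, 0.2]
width: 0.015
grip_force: 12.0
```

>>> {"method": "carry_out", "body": {
  "increments": [
    [-0.3,0.1,0,0,5],
    [-0.65,0.25,0,0,5],
    [-1,0.4,0,0,5],
    [-1,0.4,0,0,5]
  ]
}}

```text
time_s: 13.18
eef_pos: [0.529, -0.2926, 0.2028]
tool_rot: [2.894, 1.21, -0.012]
wrist_force: [-0.5, -1.1, 0.6]
width: 0.0151
grip_force: 12.0
```

>>> {"method": "carry_out", "body": {
  "increments": [
    [-0.35,0,0,0,5],
    [-0.7,0,0,0,5],
    [-1,0,0,0,5],
    [-1,0,0,0,5],
    [-1,0,0,0,5]
  ]
}}

```text
time_s: 13.6
eef_pos: [0.463, -0.3558, 0.2031]
tool_rot: [-2.893, -1.222, 0.003]
wrist_force: [0.2, -0.4, -0.5]
width: 0.015
grip_force: 12.0
```

```bash
python3 - <<'E'
from m import *
snap('wrist','w9'); s=get_state();print(s['eef_pos'],s['width'],s['time_s'],np.round(s['joint_pos'],2));print(R.from_rotvec(s['tool_rot']).as_matrix().round(3))
E
```

```text
[ 0.46479054 -0.35405432  0.20323846] 0.015031903366218981 13.65 [ 0.67  0.68 -0.16  1.73  0.15  0.75 -0.34]
[[ 0.695  0.719 -0.   ]
 [ 0.719 -0.695  0.001]
 [ 0.    -0.001 -1.   ]]
```

View pics/w9.png

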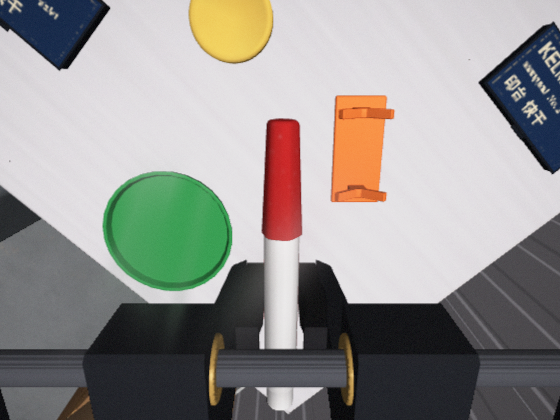

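w9 shows the orange rest with corners (336,95), (386,96), (379,201), (332,201), the dish centred at about (168,230), and lid_b at (231,22). The pen is still held straight at column 283.

```bash
python3 - <<'E'
from m import *
h,c=hsv('w9'); s=get_state(); M=R.from_rotvec(s['tool_rot']).as_matrix(); t=s['eef_pos']
C=[onz(c,u,v,.005) for u,v in((336,95),(386,96),(379,201),(332,201))]
print([np.linalg.norm(C[i]-C[i-1]).round(4) for i in range(4)]); m=np.mean(C,0); ax=(C[0]+C[1]-C[2]-C[3]); print('rest',m,np.degrees(np.arctan2(ax[1],ax[0])),'tool',(M.T@(m-t)).round(4),'axis in tool deg',np.degrees(np.arctan2((M.T@ax)[1],(M.T@ax)[0])))
k=cnts(cv2.inRange(h,(4,180,120),(16,255,255)),500)[0]; P=np.array([onz(c,u,v,.005)[:2] for u,v in k[:,0]],np.float32); print(cv2.minAreaRect(P))
k=cnts(cv2.inRange(h,(60,100,40),(85,255,255)),1000)[0]; e=cv2.fitEllipse(k); print('dish',e,onz(c,*e[0],.012))
r=cv2.inRange(h,(0,120,60),(4,255,255))|cv2.inRange(h,(168,120,60),(180,255,255)); k=cnts(r,500)[0]; print('red',cv2.boundingRect(k))
u,v,w,hh=cv2.boundingRect(k); a=onz(c,u+w/2,v,t[2]+.004); print('tip tool',M.T@(a-t))
sc=load('scene0')[1]; print('rest tri scene', tri(sc,(364.5,276),c,proj(c,m)))
for z in (.0,.005,.03): print(z,[np.round(proj(sc,[*m[:2],z]),1)])
E
```

```text
[np.float64(0.099), np.float64(0.0445), np.float64(0.0982), np.float64(0.0459)]
rest [ 0.53001443 -0.3916606   0.005     ] 46.67234881692754 tool [0.0182 0.0732 0.1982] axis in tool deg -0.6963012646764918
((0.5320001840591431, -0.393881231546402), (0.09821565449237823, 0.052480269223451614), 45.848514556884766)
dish ((167.28216552734375, 230.80917358398438), (115.0879898071289, 130.46530151367188), 113.47423553466797) [ 0.34402073 -0.31937821  0.012     ]
red (262, 119, 39, 122)
tip tool [ 0.06680907  0.00151692 -0.0039717 ]
rest tri scene (array([ 0.53076745, -0.39199671,  0.00720325]), np.float64(0.0024168143501115485))
0.0 [array([363.5, 277.8])]
0.005 [array([363.7, 276.6])]
0.03 [array([364.9, 270.8])]
```

>>> {"method": "carry_out", "body": {
  "increments": [
    [0.1,0.3,0,0,5],
    [0.18,0.6,0.1,0,5],
    [0.18,0.73,0.4,0,5],
    [0.18,0.73,0.7,0,5],
    [0.18,0.73,0.9,0,5],
    [0.18,0.73,1,0,5],
    [0.18,0.73,1,0,5]
  ]
}}

```text
time_s: 14.23
eef_pos: [0.5296, -0.3896, 0.1009]
tool_rot: [-2.886, -1.228, 0.003]
wrist_force: [0.3, -0.3, -0.5]
width: 0.0154
grip_force: 12.0
```

>>> {"method": "carry_out", "body": {
  "increments": [
    [0,0,0.2,0,5],
    [0,0,0.4,0,5],
    [0,0,0.55,0,5],
    [0,0,0.65,0,5],
    [0,0,0.7,0,5],
    [0,0,0.72,0,5],
    [0,0,0.72,0,5]
  ]
}}

```text
time_s: 14.82
eef_pos: [0.5301, -0.393, 0.032]
tool_rot: [2.892, 1.225, 0.001]
wrist_force: [-0.7, -0.7, -0.0]
width: 0.0152
grip_force: 12.0
```

```bash
python3 - <<'E'
from m import *
snap('wrist','w10');snap('scene','s10'); s=get_state();print(s['eef_pos'],s['width'],s['wrist_force'],s['time_s'])
a,_=load('w10');b,_=load('s10'); cv2.imwrite('pics/m10.png',np.hstack([cv2.resize(a[80:320,140:420],(420,360)),cv2.resize(b[220:310,310:405],(380,360),interpolation=cv2.INTER_CUBIC)]))
E
```

```text
[ 0.53031513 -0.39329119  0.03264492] 0.015042516887406595 [ 0.28209079  0.17143677 -0.06636785] 14.9167
```

View pics/m10.png

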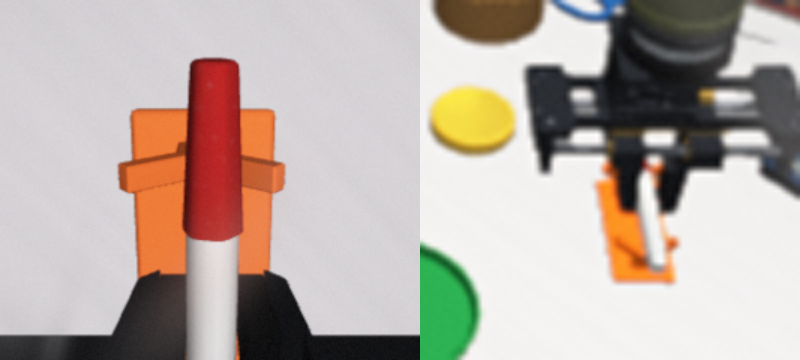

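>>> {"method": "carry_out", "body": {
  "increments": [
    [0,-0.02,0,0,5],
    [0,-0.02,0.03,0,5],
    [0,-0.02,0.05,0,5],
    [0,-0.02,0.06,0,5],
    [0,-0.02,0.065,0,5],
    [0,-0.02,0.065,0,20],
    [0,-0.02,0.065,0,36],
    [0,-0.02,0.065,0,36],
    [0,-0.02,0.065,0,36]
  ]
}}

```text
time_s: 15.67
eef_pos: [0.5282, -0.3915, 0.025]
tool_rot: [-2.893, -1.225, 0.0]
wrist_force: [0.4, -0.1, 0.8]
width: 0.0357
grip_force: 0.0
```

>>> {"method": "carry_out", "body": {
  "increments": [
    [0,0,-0.2,0,36],
    [0,0,-0.5,0,36],
    [0,0,-0.8,0,36],
    [-0.2,0,-1,0,60],
    [-0.5,0,-1,0,88],
    [-0.5,0,-1,0,88],
    [-0.5,0,-1,0,88]
  ]
}}

```text
time_s: 16.25
eef_pos: [0.4911, -0.4298, 0.1253]
tool_rot: [2.895, 1.218, -0.003]
wrist_force: [0.8, 0.8, -1.0]
width: 0.0603
grip_force: 0.0
```

```bash
python3 - <<'E'
from m import *
snap('wrist','w11');snap('scene','s11'); s=get_state();print(s['eef_pos'],s['width'],s['wrist_force'],s['time_s'])
a,_=load('w11');b,_=load('s11'); cv2.imwrite('pics/m11.png',np.hstack([cv2.resize(a[:320,140:420],(420,480)),cv2.resize(b[220:310,310:380],(373,480),interpolation=cv2.INTER_CUBIC)]))
E
```

```text
[ 0.493641   -0.42662557  0.12471859] 0.06840372709112061 [ 0.72948198 -0.2642165   0.41522587] 16.35
```

View pics/m11.png

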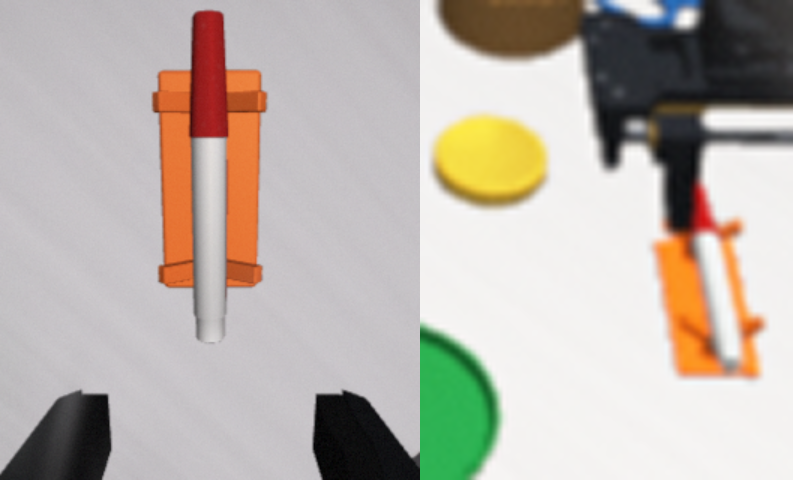

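The pen lies in both saddles, centred. Next is the tape roll.

>>> {"method": "carry_out", "body": {
  "increments": [
    [0.1,0,-0.3,0,88],
    [0.4,-0.3,-0.7,0,70],
    [0.7,-0.6,-1,0,60],
    [1,-0.9,-1,0,60],
    [1,-0.9,-1,0,60]
  ]
}}

```text
time_s: 16.77
eef_pos: [0.5004, -0.2869, 0.2268]
tool_rot: [-2.888, -1.233, -0.006]
wrist_force: [-0.3, 0.7, -0.3]
width: 0.0602
grip_force: 0.0
```

>>> {"method": "carry_out", "body": {
  "increments": [
    [0.35,0,0,0,60],
    [0.7,0,0,0,60],
    [1,0,0,0,60],
    [1,0,0,0,60],
    [1,0,0,0,60]
  ]
}}

```text
time_s: 17.18
eef_pos: [0.5698, -0.217, 0.2245]
tool_rot: [-2.887, -1.234, -0.002]
wrist_force: [-1.0, -1.6, -0.3]
width: 0.06
grip_force: 0.0
```

```bash
cat > tp.py <<'E'
from m import *
import sys
f=sys.argv[1]; snap('wrist',f); s=get_state();print(s['eef_pos'],s['width'],s['time_s'])
h,c=hsv(f); M=R.from_rotvec(s['tool_rot']).as_matrix(); t=s['eef_pos']
for k in cnts(cv2.inRange(h,(4,70,30),(22,255,230)),1500):
    e=cv2.fitEllipse(k); print(cv2.boundingRect(k),np.round(e[0],1),np.round(e[1],1),onz(c,*e[0],.048))
cv2.imwrite('pics/'+f+'v.png',load(f)[0])
E
python3 tp.py w12
```

```text
[ 0.56828269 -0.21944984  0.22450942] 0.05978720142527593 17.2333
(225, 0, 122, 117) [285.1  54.3] [120.9 122.2] [ 0.64445885 -0.14523377  0.048     ]
(38, 0, 86, 53) [83.  22.6] [55.4 90.5] [ 0.54539835 -0.01838511  0.048     ]
(227, 176, 67, 66) [260.3 208.4] [65.1 66.2] [ 0.53746248 -0.22474899  0.048     ]
```

View pics/w12.png

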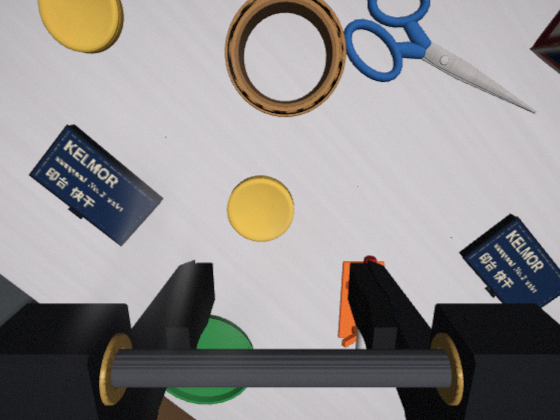

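w12 shows the tape centred at (285,54), the scissors to its right at (375,45), pad A at (96,185) with top corners (72,125), (162,197), (122,245), (30,175), lid_a at (83,22) and lid_b at (260,208).

>>> {"method": "carry_out", "body": {
  "increments": [
    [0.15,0,0.2,0,60],
    [0.3,0,0.5,0,60],
    [0.3,0,0.8,0,60],
    [0.3,0,0.8,0,60],
    [0.3,0,0.8,0,60]
  ]
}}

```text
time_s: 17.65
eef_pos: [0.5868, -0.2006, 0.144]
tool_rot: [-2.892, -1.222, 0.007]
wrist_force: [0.3, 0.0, 0.4]
width: 0.0601
grip_force: 0.0
```

```bash
python3 tp.py w13; python3 - <<'E'
from m import *
c=load('w12')[1]
C=[onz(c,u,v,.014) for u,v in((72,125),(162,197),(122,245),(30,175))]
print([np.linalg.norm(C[i]-C[i-1]).round(4) for i in range(4)],np.mean(C,0)); ax=C[1]-C[0]; print(np.degrees(np.arctan2(ax[1],ax[0])))
s=get_state(); M=R.from_rotvec(s['tool_rot']).as_matrix(); t=s['eef_pos']
h,c3=hsv('w13'); k=cnts(cv2.inRange(h,(4,70,30),(22,255,230)),3000)[0]; e=cv2.fitEllipse(k)
h,c2=hsv('w12'); k=cnts(cv2.inRange(h,(4,70,30),(22,255,230)),3000)[0]; e2=cv2.fitEllipse(k)
p,g=tri(c3,e[0],c2,e2[0]); print('tri',p,g); q=onz(c3,*e[0],.048); print('tool',M.T@(q-t))
E
```

```text
[ 0.58813834 -0.20118968  0.14565494] 0.05980697317224777 17.7
(206, 0, 158, 163) [283.8  79.8] [156.6 164.5] [ 0.64666407 -0.14288396  0.048     ]
(0, 0, 80, 81) [36.8 37.9] [86.1 88.1] [ 0.55717634 -0.0227986   0.048     ]
(215, 226, 82, 78) [255.4 264.3] [77.4 81.1] [ 0.54327918 -0.21993393  0.048     ]
[np.float64(0.0699), np.float64(0.1055), np.float64(0.0711), np.float64(0.1105)] [ 0.42623708 -0.1034569   0.014     ]
-86.18025844957953
tri [ 0.64690725 -0.14316513 -0.00118565] 0.000274021820132237
tool [0.08273138 0.00128942 0.0975457 ]
```

>>> {"method": "carry_out", "body": {
  "increments": [
    [0.3,-0.15,0,0,60],
    [0.6,-0.3,0,0,60],
    [0.84,-0.37,0.15,0,60],
    [0.84,-0.37,0.4,0,60],
    [0.84,-0.37,0.6,0,60],
    [0.84,-0.37,0.8,0,60],
    [0.84,-0.37,0.8,0,60],
    [0.84,-0.37,0.8,0,60]
  ]
}}

```text
time_s: 18.37
eef_pos: [0.6211, -0.1147, 0.0665]
tool_rot: [2.893, 1.223, 0.001]
wrist_force: [-0.1, -1.4, 0.4]
width: 0.0599
grip_force: 0.0
```

>>> {"method": "carry_out", "body": {
  "increments": [
    [0,0,0.15,0,60],
    [0,0,0.3,0,60],
    [0,0,0.4,0,60],
    [0,0,0.47,0,60],
    [0,0,0.47,0,60],
    [0,0,0.47,0,60]
  ]
}}

```text
time_s: 18.87
eef_pos: [0.6213, -0.1138, 0.019]
tool_rot: [2.893, 1.224, 0.001]
wrist_force: [-0.0, 0.0, -0.4]
width: 0.06
grip_force: 0.0
```

>>> {"method": "carry_out", "body": {
  "increments": [
    [0,0,0,0,15],
    [0,0,0,0,15],
    [0,0,0,0,15],
    [0,0,0,0,15],
    [0,0,0,0,15],
    [0,0,0,0,15],
    [0,0,0,0,15],
    [0,0,0,0,15]
  ],
  "force": 30
}}

```text
time_s: 19.53
eef_pos: [0.6203, -0.1133, 0.0183]
tool_rot: [-2.892, -1.225, 0.001]
wrist_force: [-1.2, 1.2, 1.4]
width: 0.0153
grip_force: 10.2
```

>>> {"method": "carry_out", "body": {
  "increments": [
    [0,0,-0.2,0,15],
    [0,0,-0.5,0,15],
    [0,0,-0.8,0,15],
    [0,0,-1,0,15],
    [0,0,-1,0,15]
  ]
}}

```text
time_s: 19.95
eef_pos: [0.6239, -0.1141, 0.1227]
tool_rot: [2.889, 1.223, 0.012]
wrist_force: [0.6, -1.0, -0.0]
width: 0.0151
grip_force: 0.0
```

```bash
python3 - <<'E'
from m import *
snap('wrist','w14');snap('side','s14'); s=get_state();print(s['eef_pos'],s['width'],s['grip_force'],s['time_s'])
M=R.from_rotvec(s['tool_rot']).as_matrix(); t=s['eef_pos']; h,c=hsv('w14')
for k in cnts(cv2.inRange(h,(4,70,30),(22,255,230)),1500):
    b=cv2.boundingRect(k); print(b,[ (M.T@(onz(c,*p,t[2]+.03)-t)).round(4) for p in((b[0],b[1]+b[3]/2),(b[0]+b[2],b[1]+b[3]/2),(b[0]+b[2]/2,b[1]))])
h,c=hsv('s14')
for k in cnts(cv2.inRange(h,(4,60,30),(22,255,230))[150:260,200:360],60):
    b=cv2.boundingRect(k); print('side',b[0]+200,b[1]+150,b[2:])
E
```

```text
[ 0.62115252 -0.11370279  0.1186967 ] 0.014973336359754391 0.0 20.05
(259, 154, 252, 196) [array([ 0.0261, -0.0046, -0.03  ]), array([ 0.0258,  0.0865, -0.0299]), array([ 0.0615,  0.0377, -0.0299])]
side 254 157 (30, 29)
side 325 169 (30, 10)
side 272 237 (19, 23)
side 255 219 (23, 17)
side 306 186 (21, 15)
```

>>> {"method": "carry_out", "body": {
  "increments": [
    [0,0,0,0,2],
    [0,0,0,0,2],
    [0,0,0,0,2],
    [0,0,0,0,2]
  ],
  "force": 30
}}

```text
time_s: 20.38
eef_pos: [0.6201, -0.1134, 0.1171]
tool_rot: [-2.892, -1.225, 0.002]
wrist_force: [-0.6, 0.8, -0.7]
width: 0.0018
grip_force: 0.0
```

```bash
cat > tl.py <<'E'
from m import *
import sys
snap('wrist','wt');snap('side','st'); s=get_state();print(s['eef_pos'],s['width'],s['grip_force'],s['wrist_force'])
M=R.from_rotvec(s['tool_rot']).as_matrix(); t=s['eef_pos']; h,c=hsv('wt')
for k in cnts(cv2.inRange(h,(4,70,30),(22,255,230)),1500):
    b=cv2.boundingRect(k); print(b,[ (M.T@(onz(c,*p,t[2]+.03)-t)).round(4) for p in((b[0],b[1]+b[3]/2),(b[0]+b[2],b[1]+b[3]/2),(b[0]+b[2]/2,b[1]))])
h,c=hsv('st')
for k in cnts(cv2.inRange(h,(4,60,30),(22,255,230))[140:260,200:360],60):
    b=cv2.boundingRect(k); print('side',b[0]+200,b[1]+140,b[2:])
E
python3 tl.py
```

```text
[ 0.62044188 -0.11344949  0.11758972] 0.002072734026094199 0.0 [-0.72508795 -0.23561033  0.770235  ]
(269, 132, 162, 159) [array([ 0.0415, -0.003 , -0.03  ]), array([ 0.0415,  0.0509, -0.0301]), array([ 0.0677,  0.0224, -0.0301])]
side 255 172 (29, 29)
side 325 169 (30, 10)
side 272 237 (19, 23)
side 255 219 (23, 17)
side 306 186 (21, 15)
```

View pics/wt.png

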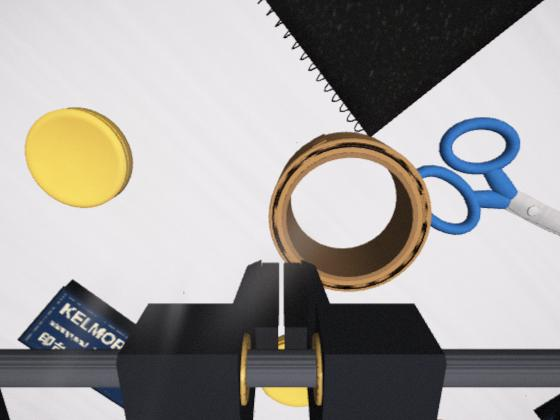

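The wrist image shows the tape slipped: the fingers had closed only to the commanded 15 mm and the wall is thinner. It now lies on the table with its rim centred at (350,212). The scissors touch it on the right, and the lids are undisturbed. I'll measure again and regrasp with a full close.

```bash
cat > tr.py <<'E'
from m import *
import sys
f=sys.argv[1]
if len(sys.argv)<3: snap('wrist',f)
s=get_state(); M=R.from_rotvec(s['tool_rot']).as_matrix(); t=s['eef_pos']; h,c=hsv(f); print(t,s['width'])
for k in cnts(cv2.inRange(h,(4,70,30),(22,255,230)),5000)[:1]:
    e=cv2.fitEllipse(cv2.convexHull(k)); print(cv2.boundingRect(k),e)
    P=np.array([onz(c,u,v,.048) for u,v in k[:,0]]); T=(P-t)@M; print('tool box',T.min(0).round(4),T.max(0).round(4)); q=onz(c,*e[0],.048); print(q.round(4),'tool',(M.T@(q-t)).round(4))
    # hole through: bright inside
    x,y,w,hh=cv2.boundingRect(k); sub=np.zeros(h.shape[:2],np.uint8); cv2.drawContours(sub,[cv2.convexHull(k)],-1,255,-1)
    m=cv2.inRange(h,(0,0,140),(180,60,255))&sub
    for g in cnts(m,800)[:1]:
        G=np.array([onz(c,u,v,0) for u,v in g[:,0]]); print('floor in hole',cv2.minEnclosingCircle(G[:,:2].astype(np.float32)))
E
python3 tr.py wt x
```

```text
[ 0.62044188 -0.11344949  0.11758972] 0.002072734026094199
(269, 132, 162, 159) ((349.2825927734375, 212.19471740722656), (158.3579864501953, 160.8685760498047), 98.01062774658203)
tool box [-0.0491 -0.0065  0.0695] [0.0548 0.0939 0.0696]
[ 0.6555 -0.1392  0.048 ] tool [0.0059 0.0432 0.0696]
floor in hole ((0.6526851654052734, -0.1481078863143921), 0.03944322466850281)
```

>>> {"method": "carry_out", "body": {
  "increments": [
    [0.06,0.05,0,0,60],
    [0.06,0.05,0,0,60],
    [0.06,0.05,0,0,60],
    [0.06,0.05,0,0,60],
    [0.06,0.05,0.25,0,60],
    [0.06,0.05,0.5,0,60],
    [0.06,0.05,0.7,0,60],
    [0.06,0.05,0.9,0,60],
    [0.06,0.05,1,0,60],
    [0.06,0.05,1,0,60]
  ]
}}

```text
time_s: 21.32
eef_pos: [0.6267, -0.1124, 0.016]
tool_rot: [-2.891, -1.224, 0.006]
wrist_force: [-0.2, 0.1, -0.2]
width: 0.0597
grip_force: 0.0
```

>>> {"method": "carry_out", "body": {
  "increments": [
    [0,0,0,0,2],
    [0,0,0,0,2],
    [0,0,0,0,2],
    [0,0,0,0,2],
    [0,0,0,0,2],
    [0,0,0,0,2],
    [0,0,0,0,2],
    [0,0,0,0,2],
    [0,0,0,0,2]
  ],
  "force": 30
}}

```text
time_s: 22.07
eef_pos: [0.6266, -0.1109, 0.0185]
tool_rot: [-2.89, -1.223, 0.004]
wrist_force: [-4.8, 2.3, 5.9]
width: 0.0142
grip_force: 29.5
```

Gripped at 14.2 mm with 30 N. Lift and check.

>>> {"method": "carry_out", "body": {
  "increments": [
    [0,0,-0.15,0,2],
    [0,0,-0.4,0,2],
    [0,0,-0.7,0,2],
    [0,0,-0.9,0,2],
    [0,0,-0.9,0,2]
  ]
}}

```text
time_s: 22.48
eef_pos: [0.6323, -0.1136, 0.1138]
tool_rot: [2.888, 1.222, 0.014]
wrist_force: [0.0, -0.0, -1.1]
width: 0.0134
grip_force: 29.7
```

```bash
python3 tl.py; python3 - <<'E'
from m import *
h,c=hsv('st'); s=get_state(); M=R.from_rotvec(s['tool_rot']).as_matrix(); t=s['eef_pos']
hw,cw=hsv('wt')
k=cnts(cv2.inRange(hw,(4,70,30),(22,255,230)),1500)[0]
P=np.array([onz(cw,u,v,t[2]+.03) for u,v in k[:,0]]); T=(P-t)@M; print(T.min(0).round(4),T.max(0).round(4))
E
```

```text
[ 0.62924542 -0.11310634  0.10956337] 0.013406154294687134 29.647908845945494 [ 0.2539929   0.36833624 -1.99948721]
(261, 165, 266, 185) [array([ 0.0239, -0.0037, -0.03  ]), array([ 0.0234,  0.0933, -0.0298]), array([ 0.0578,  0.0414, -0.0298])]
side 251 150 (31, 26)
side 325 169 (30, 10)
side 255 219 (23, 17)
side 272 237 (19, 23)
side 306 186 (21, 15)
[-0.0169 -0.0041 -0.03  ] [ 0.0579  0.0975 -0.0298]
```

>>> {"method": "carry_out", "body": {
  "increments": [
    [-0.3,-0.1,0,0,2],
    [-0.6,-0.2,0,0,2],
    [-0.9,-0.3,0,0,2],
    [-1,-0.3,0,0,2]
  ]
}}

```text
time_s: 22.92
eef_pos: [0.5302, -0.1663, 0.1067]
tool_rot: [-2.892, -1.219, 0.015]
wrist_force: [0.2, -0.2, -2.1]
width: 0.0137
grip_force: 29.7
```

>>> {"method": "carry_out", "body": {
  "increments": [
    [-0.3,-0.1,0,0,2],
    [-0.6,-0.2,0,0,2],
    [-0.9,-0.3,0,0,2],
    [-1,-0.3,0,0,2]
  ]
}}

```text
time_s: 23.25
eef_pos: [0.4396, -0.2164, 0.1072]
tool_rot: [-2.892, -1.218, 0.013]
wrist_force: [-1.2, -0.5, -2.1]
width: 0.0136
grip_force: 29.7
```

>>> {"method": "carry_out", "body": {
  "increments": [
    [-0.3,-0.1,0,0,2],
    [-0.6,-0.2,0,0,2],
    [-0.9,-0.3,0,0,2],
    [-1,-0.3,0,0,2]
  ]
}}

```text
time_s: 23.58
eef_pos: [0.3493, -0.2667, 0.1075]
tool_rot: [-2.892, -1.217, 0.01]
wrist_force: [-0.3, 0.1, -0.3]
width: 0.0137
grip_force: 29.7
```

>>> {"method": "carry_out", "body": {
  "increments": [
    [-0.3,-0.1,0,0,2],
    [-0.5,-0.13,0,0,2],
    [-0.5,-0.13,0,0,2],
    [-0.5,-0.13,0,0,2],
    [-0.5,-0.13,0,0,2]
  ]
}}

```text
time_s: 24.0
eef_pos: [0.3126, -0.2921, 0.1079]
tool_rot: [2.892, 1.227, 0.002]
wrist_force: [0.6, -0.1, -0.7]
width: 0.0134
grip_force: 29.6
```

```bash
cat > td.py <<'E'
from m import *
for n in('wrist','side','scene'): snap(n,n[0:2]+'d')
s=get_state(); M=R.from_rotvec(s['tool_rot']).as_matrix(); t=s['eef_pos']; print(t,s['width'],s['time_s'],M.round(3).tolist())
for f in('wrd','sid','scd'):
    h,c=hsv(f)
    for k in cnts(cv2.inRange(h,(60,90,40),(85,255,255)),150)[:2]:
        P=np.array([onz(c,u,v,.012) for u,v in k[:,0]]); print(f,'green',cv2.boundingRect(k),P.min(0).round(3),P.max(0).round(3))
    for k in cnts(cv2.inRange(h,(4,60,30),(22,255,230)),150)[:6]:
        b=cv2.boundingRect(k)
        q=np.hypot(*(np.array([b[0]+b[2]/2,b[1]+b[3]/2])-proj(c,t+M@np.array([0,.044,-.005]))))
        if q<40: print(f,'brown',b,np.round(cv2.fitEllipse(k),1) if 0 else cv2.fitEllipse(k)[:2])
    print(f,'dish centre proj',proj(c,[.343,-.32,.012]).round(1),'roll proj',proj(c,t+M@np.array([.004,.044,-.005])).round(1))
E
python3 td.py
```

```text
[ 0.31248403 -0.29171665  0.10805421] 0.013839573352392684 24.15 [[0.694, 0.72, 0.001], [0.72, -0.694, 0.0], [0.001, 0.001, -1.0]]
wrd green (248, 116, 181, 141) [ 0.28  -0.347  0.012] [ 0.405 -0.259  0.012]
wrd green (320, 227, 106, 63) [ 0.3   -0.385  0.012] [ 0.376 -0.342  0.012]
wrd brown (256, 165, 272, 185) ((386.54095458984375, 279.50299072265625), (208.9004669189453, 256.4239501953125))
wrd dish centre proj [338.7 206.2] roll proj [379.7 273.8]
sid green (359, 190, 39, 24) [ 0.279 -0.376  0.012] [ 0.4   -0.252  0.012]
sid dish centre proj [378.4 199.8] roll proj [382.5 172.9]
scd green (281, 284, 44, 32) [ 0.279 -0.384  0.012] [ 0.403 -0.26   0.012]
scd brown (284, 251, 39, 39) ((303.9955139160156, 270.1666564941406), (35.56055450439453, 38.00540542602539))
scd dish centre proj [302.2 295.4] roll proj [304.3 269.6]
```

>>> {"method": "carry_out", "body": {
  "increments": [
    [-0.05,-0.02,0.2,0,2],
    [-0.05,-0.02,0.45,0,2],
    [-0.05,-0.02,0.65,0,2],
    [-0.05,-0.02,0.7,0,2],
    [-0.05,-0.02,0.7,0,2]
  ]
}}

```text
time_s: 24.57
eef_pos: [0.307, -0.296, 0.0507]
tool_rot: [-2.887, -1.226, 0.01]
wrist_force: [-0.3, 0.6, -0.5]
width: 0.0135
grip_force: 29.8
```

```bash
python3 td.py; python3 - <<'E'
from m import *
s=get_state(); M=R.from_rotvec(s['tool_rot']).as_matrix(); t=s['eef_pos']
h,c=hsv('wrd'); k=cnts(cv2.inRange(h,(4,60,30),(22,255,230)),1500)[0]
for z in(.025,.03,.035):
  P=np.array([onz(c,u,v,t[2]+z) for u,v in k[:,0]]); T=(P-t)@M
  print(z,T.min(0).round(4),T.max(0).round(4), 'dish tool',((np.array([.342,-.322,.012])-t)@M).round(4))
  A=T[(T[:,0]>.012)&(T[:,1]>.02)][:,:2]; # outer front arc
  from scipy.optimize import least_squares
  r=np.hypot(A[:,0]-.005,A[:,1]-.044); A=A[r>.043]
  f=least_squares(lambda q:np.hypot(A[:,0]-q[0],A[:,1]-q[1])-q[2],[.005,.044,.049],loss='soft_l1',f_scale=.001); print('fit',f.x.round(4),len(A))
E
```

```text
[ 0.30675465 -0.29614238  0.05125553] 0.013461662094166967 24.7167 [[0.694, 0.72, -0.008], [0.72, -0.694, 0.002], [-0.004, -0.007, -1.0]]
wrd green (242, 111, 237, 153) [ 0.285 -0.356  0.012] [ 0.405 -0.258  0.012]
wrd green (319, 226, 125, 78) [ 0.308 -0.38   0.012] [ 0.374 -0.319  0.012]
wrd brown (255, 165, 273, 185) ((386.22930908203125, 279.1412658691406), (209.38345336914062, 256.8685607910156))
wrd dish centre proj [358.4 228.1] roll proj [380.5 275.4]
sid green (359, 192, 39, 22) [ 0.279 -0.352  0.012] [ 0.4   -0.252  0.012]
sid brown (367, 171, 30, 33) ((380.99261474609375, 189.0635986328125), (28.124401092529297, 30.242429733276367))
sid dish centre proj [378.4 199.8] roll proj [381.7 188.2]
scd green (281, 290, 44, 26) [ 0.279 -0.384  0.012] [ 0.398 -0.267  0.012]
scd brown (284, 269, 38, 38) ((302.3685302734375, 287.04949951171875), (34.12129592895508, 35.91214370727539))
scd dish centre proj [302.2 295.4] roll proj [303.3 286.1]
0.025 [-0.0178 -0.0087 -0.0257] [ 0.0567  0.0944 -0.0249] dish tool [0.006  0.0436 0.0389]
fit [-0.0197  0.023   0.0765] 217
0.03 [-0.0137 -0.0083 -0.0307] [ 0.0578  0.0905 -0.0299] dish tool [0.006  0.0436 0.0389]
fit [-0.0147  0.0224  0.0726] 223
0.035 [-0.0095 -0.0078 -0.0356] [ 0.0589  0.0867 -0.0349] dish tool [0.006  0.0436 0.0389]
fit [-0.0073  0.022   0.0664] 161
```

```bash
python3 - <<'E'
from m import *
s=get_state(); print(np.round(s['joint_pos'],3),np.round(s['qvel'],3),np.round(s['effort'],1),s['wrist_force'],s['ft_torque'],s['eef_pos'],s['tool_rot'])
E
```

```text
[ 0.683  0.841 -0.042  2.282  0.92   0.043 -1.032] [ 0.005 -0.014  0.006  0.006 -0.068  0.001  0.049] [  0.  -44.2   0.9  -0.5   0.6  -0.1  -0.6] [-0.78740896 -0.35051068 -0.42947029] [ 0.03764026  0.10862905 -0.01073052] [ 0.30675465 -0.29614238  0.05125553] [-2.8871973  -1.2269081   0.00988542]
```

>>> {"method": "carry_out", "body": {
  "increments": [
    [0,0,0,0,2],
    [0,0,0,0,2],
    [0,0,0,0,2]
  ]
}}

```text
time_s: 24.97
eef_pos: [0.3062, -0.2966, 0.0518]
tool_rot: [-2.889, -1.224, 0.01]
wrist_force: [-0.3, 0.9, 0.0]
width: 0.0134
grip_force: 29.8
```

The wrist joint sits at its limit because the TCP is too near the base. I'll lift, turn the tool 120° about the roll, and approach with the TCP on the dish's far side.

>>> {"method": "carry_out", "body": {
  "increments": [
    [0,0,-0.3,0,2],
    [0,0.2,-0.7,0,2],
    [0,0.5,-0.8,0,2],
    [0,0.8,-0.8,0,2],
    [0,1,-0.8,0,2],
    [0,1,-0.8,0,2]
  ]
}}

```text
time_s: 25.47
eef_pos: [0.3819, -0.3697, 0.1318]
tool_rot: [2.895, 1.22, -0.003]
wrist_force: [-0.5, -0.6, -1.9]
width: 0.0132
grip_force: 30.0
```

>>> {"method": "carry_out", "body": {
  "increments": [
    [0,0,0,-0.035,2],
    [0,0,0,-0.07,2],
    [0,0,0,-0.105,2],
    [0,0,0,-0.14,2],
    [0,0,0,-0.175,2],
    [0,0,0,-0.21,2],
    [0,0,0,-0.245,2],
    [0,0,0,-0.28,2],
    [0,0,0,-0.315,2],
    [0,0,0,-0.333,2]
  ]
}}

```text
time_s: 26.3
eef_pos: [0.377, -0.3653, 0.1304]
tool_rot: [-1.88, -2.504, 0.006]
wrist_force: [0.1, -0.6, -1.0]
width: 0.0136
grip_force: 30.0
```

>>> {"method": "carry_out", "body": {
  "increments": [
    [0,0,0,-0.035,2],
    [0,0,0,-0.07,2],
    [0,0,0,-0.105,2],
    [0,0,0,-0.14,2],
    [0,0,0,-0.175,2],
    [0,0,0,-0.21,2],
    [0,0,0,-0.245,2],
    [0,0,0,-0.28,2],
    [0,0,0,-0.315,2],
    [0,0,0,-0.333,2]
  ]
}}

```text
time_s: 27.13
eef_pos: [0.377, -0.3654, 0.1303]
tool_rot: [-0.377, -3.108, -0.002]
wrist_force: [0.3, -0.5, -1.0]
width: 0.0136
grip_force: 30.0
```

```bash
python3 td.py; python3 - <<'E'
from m import *
s=get_state(); print(np.round(s['joint_pos'],2))
E
```

```text
[ 0.37747596 -0.36559405  0.13047434] 0.013251993292249702 27.2833 [[-0.969, 0.246, -0.01], [0.246, 0.969, 0.002], [0.01, -0.0, -1.0]]
wrd green (243, 45, 178, 166) [ 0.279 -0.385  0.012] [ 0.383 -0.258  0.012]
wrd brown (250, 163, 279, 187) ((386.3087158203125, 280.0005798339844), (215.14505004882812, 258.4017333984375))
wrd dish centre proj [334.  142.4] roll proj [386.9 278.5]
sid green (359, 190, 39, 24) [ 0.279 -0.376  0.012] [ 0.4   -0.252  0.012]
sid brown (357, 149, 34, 28) ((372.6141357421875, 163.05010986328125), (26.694000244140625, 33.63151550292969))
sid dish centre proj [378.4 199.8] roll proj [373.1 162.3]
scd green (281, 280, 44, 36) [ 0.279 -0.384  0.012] [ 0.403 -0.26   0.012]
scd brown (299, 241, 35, 36) ((313.5894470214844, 259.4666442871094), (29.451627731323242, 34.821964263916016))
scd dish centre proj [302.2 295.4] roll proj [315.1 257.1]
[ 1.25  0.94 -1.04  1.93  1.04  0.95  1.  ]
```

```bash
python3 - <<'E'
from m import *
s=get_state(); M=R.from_rotvec(s['tool_rot']).as_matrix(); t=s['eef_pos']
cs,cc=load('sid')[1],load('scd')[1]
p,g=tri(cs,(372.6,163.05),cc,(313.6,259.5)); print('now',p,g,(p-t)@M)
M0=np.array([[0.694, 0.72, -0.008], [0.72, -0.694, 0.002], [-0.004, -0.007, -1.0]])
p,g=tri(cs,(380.99,189.06),cc,(302.4,287.05)); print('bef',p,g,(p-np.array([0.30675465,-0.29614238,0.05125553]))@M0)
print('dish tool',(np.array([.342,-.322,.012])-t)@M)
# same-method for dish mid
E
```

```text
now [ 0.38275426 -0.32103123  0.13079157] 0.006504376476333115 [ 0.0058516   0.04449153 -0.00026202]
bef [ 0.34115929 -0.32212343  0.05236448] 0.0029839831186429023 [ 0.00516603  0.04279442 -0.00143615]
dish tool [0.04393315 0.03353258 0.11891425]
```

>>> {"method": "carry_out", "body": {
  "increments": [
    [0.2,-0.05,0,0,2],
    [0.39,-0.1,0.2,0,2],
    [0.39,-0.1,0.45,0,2],
    [0.39,-0.1,0.65,0,2],
    [0.39,-0.1,0.75,0,2],
    [0.39,-0.1,0.75,0,2],
    [0.39,-0.1,0.75,0,2]
  ]
}}

```text
time_s: 27.87
eef_pos: [0.3372, -0.3658, 0.0561]
tool_rot: [-0.388, -3.108, -0.002]
wrist_force: [0.6, -0.1, -0.1]
width: 0.0134
grip_force: 30.1
```

```bash
python3 td.py; python3 - <<'E'
from m import *
s=get_state(); M=R.from_rotvec(s['tool_rot']).as_matrix(); t=s['eef_pos']; print(np.round(s['joint_pos'],2))
P=[]
for f in('sid','scd'):
    h,c=hsv(f); best=None
    for k in cnts(cv2.inRange(h,(4,60,30),(22,255,230)),150):
        e=cv2.fitEllipse(k)[0]; d=np.hypot(*(np.array(e)-proj(c,t+M@np.array([.005,.044,-.005]))))
        if best is None or d<best[0]: best=(d,e)
    P+= [c,best[1]]; print(best)
p,g=tri(*P); print(p,g,(p-t)@M); print('dish tool',(np.array([.342,-.322,.012])-t)@M)
E
```

```text
[ 0.33815802 -0.36647777  0.05711082] 0.013339859675481361 28.0167 [[-0.969, 0.246, -0.007], [0.246, 0.969, 0.0], [0.007, -0.001, -1.0]]
wrd green (250, 112, 230, 151) [ 0.279 -0.385  0.012] [ 0.347 -0.258  0.012]
wrd green (317, 222, 128, 82) [ 0.341 -0.351  0.012] [ 0.396 -0.279  0.012]
wrd brown (260, 162, 269, 188) ((388.68231201171875, 276.96856689453125), (211.11459350585938, 255.99562072753906))
wrd dish centre proj [366.9 230.6] roll proj [386.6 279.9]
sid green (359, 193, 39, 21) [ 0.279 -0.364  0.012] [ 0.4   -0.252  0.012]
sid brown (365, 174, 33, 27) ((380.2109069824219, 187.2850799560547), (26.698040008544922, 32.56273651123047))
sid dish centre proj [378.4 199.8] roll proj [380.8 186.3]
scd green (281, 284, 43, 32) [ 0.279 -0.384  0.012] [ 0.378 -0.26   0.012]
scd brown (288, 268, 33, 35) ((302.2403259277344, 286.6923828125), (26.59772491455078, 33.74275207519531))
scd dish centre proj [302.2 295.4] roll proj [304.1 283.6]
[ 1.26  1.03 -0.94  2.05  1.25  0.83  0.85]
(np.float64(1.1555470317361338), (380.2109069824219, 187.2850799560547))
(np.float64(3.301735047586578), (302.2403259277344, 286.6923828125))
[ 0.34265495 -0.32230487  0.0559537 ] 0.0083845148266629 [0.00648417 0.0439256  0.00114184]
dish tool [0.00690218 0.04411863 0.04509907]
```

>>> {"method": "carry_out", "body": {
  "increments": [
    [0,0,0.12,0,2],
    [0,0,0.22,0,2],
    [0,0,0.28,0,2],
    [0,0,0.31,0,2],
    [0,0,0.32,0,2],
    [0,0,0.32,0,2]
  ]
}}

```text
time_s: 28.52
eef_pos: [0.3375, -0.3663, 0.0244]
tool_rot: [-0.388, -3.11, -0.0]
wrist_force: [0.0, 0.5, -1.0]
width: 0.013
grip_force: 30.1
```

>>> {"method": "carry_out", "body": {
  "increments": [
    [0,0,0,0,25],
    [0,0,0,0,45],
    [0,0,0,0,45],
    [0,0,0,0,45],
    [0,0,0,0,45],
    [0,0,0,0,45]
  ]
}}

```text
time_s: 29.02
eef_pos: [0.3374, -0.3663, 0.0243]
tool_rot: [-0.388, -3.11, -0.0]
wrist_force: [-0.4, 0.3, 0.5]
width: 0.0449
grip_force: 0.0
```

>>> {"method": "carry_out", "body": {
  "increments": [
    [0,0,-0.2,0,45],
    [0,0,-0.5,0,45],
    [0,0,-0.9,0,45],
    [-0.5,0,-1,0,60],
    [-0.5,0,-1,0,60]
  ]
}}

```text
time_s: 29.43
eef_pos: [0.3928, -0.3801, 0.1276]
tool_rot: [0.389, 3.115, -0.003]
wrist_force: [-0.0, 0.3, -0.7]
width: 0.0562
grip_force: 0.0
```

```bash
python3 td.py; python3 tr.py wrd x;  python3 - <<'E'
from m import *
P=[]
for f in('sid','scd'):
    h,c=hsv(f); t=np.array([.342,-.322,.028])
    k=min(cnts(cv2.inRange(h,(4,60,30),(22,255,230)),100),key=lambda k:np.hypot(*(np.array(cv2.fitEllipse(k)[0])-proj(c,t)))); P+=[c,cv2.fitEllipse(k)[0]]; print(P[-1],cv2.boundingRect(k))
print(tri(*P))
E
```

```text
[ 0.38701275 -0.3785269   0.12362719] 0.059834379451862416 29.5833 [[-0.969, 0.245, -0.008], [0.245, 0.969, 0.001], [0.008, -0.001, -1.0]]
wrd green (288, 62, 106, 110) [ 0.309 -0.366  0.012] [ 0.382 -0.292  0.012]
wrd green (257, 9, 185, 165) [ 0.279 -0.385  0.012] [ 0.375 -0.258  0.012]
wrd dish centre proj [351.1 112.8] roll proj [386.3 260.1]
sid brown (364, 181, 32, 29) ((378.9665832519531, 194.89178466796875), (27.618879318237305, 31.755216598510742))
sid dish centre proj [378.4 199.8] roll proj [372.  161.5]
scd green (281, 284, 44, 32) [ 0.279 -0.384  0.012] [ 0.386 -0.26   0.012]
scd brown (288, 274, 35, 38) ((305.1531982421875, 292.2810974121094), (34.82188415527344, 36.8433723449707))
scd dish centre proj [302.2 295.4] roll proj [321.  259.7]
[ 0.38701275 -0.3785269   0.12362719] 0.059834379451862416
(269, 37, 166, 169) ((351.47991943359375, 120.94745635986328), (162.24740600585938, 172.75550842285156), 36.734622955322266)
tool box [ 0.0017 -0.0093  0.0756] [0.1003 0.0895 0.0764]
[ 0.3433 -0.3262  0.048 ] tool [0.0546 0.04   0.076 ]
(378.9665832519531, 194.89178466796875) (364, 181, 32, 29)
(305.1531982421875, 292.2810974121094) (288, 274, 35, 38)
(array([ 0.34714517, -0.32616246,  0.02669331]), np.float64(0.0012334659614069068))
```

The tape lies flat in the dish, within about 5 mm of its centre. Now the stamp.

>>> {"method": "carry_out", "body": {
  "increments": [
    [0,0.2,-0.3,0,50],
    [0,0.55,-0.6,0,50],
    [0,0.9,-0.8,0,50],
    [0,1,-0.8,0,50],
    [0,1,-0.8,0,50]
  ]
}}

```text
time_s: 30.0
eef_pos: [0.412, -0.2784, 0.2046]
tool_rot: [-0.377, -3.112, -0.001]
wrist_force: [-0.4, -0.1, -0.3]
width: 0.0499
grip_force: 0.0
```

>>> {"method": "carry_out", "body": {
  "increments": [
    [0,0.35,0,0,50],
    [0,0.7,0,0,50],
    [0,1,0,0,50],
    [0,1,0,0,50]
  ]
}}

```text
time_s: 30.33
eef_pos: [0.4365, -0.1802, 0.2033]
tool_rot: [-0.376, -3.111, -0.005]
wrist_force: [0.2, 0.3, 1.9]
width: 0.0502
grip_force: 0.0
```

>>> {"method": "carry_out", "body": {
  "increments": [
    [0,0.35,0,0,50],
    [0,0.7,0,0,50],
    [0,1,0,0,50],
    [0,1,0,0,50],
    [0,1,0,0,50]
  ]
}}

```text
time_s: 30.75
eef_pos: [0.4599, -0.0883, 0.2024]
tool_rot: [-0.384, -3.107, 0.002]
wrist_force: [-0.4, -1.3, -1.2]
width: 0.05
grip_force: 0.0
```

```bash
cat > pd.py <<'E'
from m import *
import sys
f=sys.argv[1]; snap('wrist',f); s=get_state(); M=R.from_rotvec(s['tool_rot']).as_matrix(); t=s['eef_pos']; print(t,M.round(3).tolist(),s['width'],s['time_s'])
h,c=hsv(f)
for k in cnts(cv2.inRange(h,(100,70,20),(125,255,140)),2000)[:3]:
    hu=cv2.convexHull(k); b=cv2.boundingRect(k)
    ap=cv2.approxPolyDP(hu,8,True)[:,0]; Q=np.array([onz(c,u,v,.014)[:2] for u,v in hu[:,0]],np.float32); print('pad',b,ap.tolist(),cv2.minAreaRect(Q))
for k in cnts(cv2.inRange(h,(4,70,30),(18,255,230)),250)[:5]:
    b=cv2.boundingRect(k); e=cv2.fitEllipse(k); print('brown',b,np.round(e[0],1),np.round(e[1],1),cv2.contourArea(k),onz(c,*e[0],.05).round(3))
E
python3 pd.py w20
```

```text
[ 0.45955713 -0.08969496  0.20225775] [[-0.969, 0.246, -0.011], [0.246, 0.969, -0.0], [0.011, -0.003, -1.0]] 0.04995778394708594 30.8
pad (190, 90, 137, 106) [[308, 90], [326, 161], [215, 195], [190, 128]] ((0.4220927357673645, -0.1024610698223114), (0.0701538473367691, 0.11008286476135254), 2.566937208175659)
brown (0, 67, 51, 112) [ 21.4 125.6] [ 52.6 116.8] 4005.5 [ 0.359 -0.278  0.05 ]
brown (449, 48, 98, 68) [491.6  81.6] [60.4 95.6] 3909.0 [0.416 0.086 0.05 ]
brown (123, 333, 30, 73) [137.3 369.4] [26.1 69.7] 796.0 [ 0.605 -0.274  0.05 ]
brown (410, 333, 30, 73) [424.4 368.5] [25.6 68.4] 737.5 [0.672 0.002 0.05 ]
brown (158, 276, 30, 48) [174.6 303.6] [17.6 50.2] 551.5 [ 0.542 -0.214  0.05 ]
```

>>> {"method": "carry_out", "body": {
  "increments": [
    [0,0.35,0,0,50],
    [0,0.7,0,0,50],
    [0,1,0,0,50],
    [0,1,0,0,50]
  ]
}}

```text
time_s: 31.13
eef_pos: [0.4865, 0.0131, 0.2038]
tool_rot: [-0.382, -3.112, -0.008]
wrist_force: [-0.0, 0.7, -0.1]
width: 0.0501
grip_force: 0.0
```

>>> {"method": "carry_out", "body": {
  "increments": [
    [0,0.35,0,0,50],
    [0,0.7,0,0,50],
    [0,0.83,0,0,50],
    [0,0.83,0,0,50],
    [0,0.83,0,0,50]
  ]
}}

```text
time_s: 31.55
eef_pos: [0.5054, 0.0869, 0.2024]
tool_rot: [-0.39, -3.108, 0.004]
wrist_force: [-0.2, -1.0, -0.5]
width: 0.0498
grip_force: 0.0
```

```bash
python3 pd.py w21
```

```text
[0.50532935 0.08613635 0.2023687 ] [[-0.969, 0.248, -0.01], [0.248, 0.969, -0.002], [0.009, -0.004, -1.0]] 0.04984237615309477 31.6
pad (0, 89, 128, 106) [[98, 89], [127, 160], [23, 194], [0, 154], [0, 122]] ((0.4219622313976288, -0.10204778611660004), (0.07028613239526749, 0.11297539621591568), 2.6776351928710938)
brown (237, 46, 51, 68) [261.1  79.5] [37.2 71.4] 1936.5 [0.417 0.091 0.05 ]
brown (410, 333, 30, 73) [424.7 369.3] [25.5 69.4] 807.0 [0.719 0.177 0.05 ]
brown (123, 333, 30, 73) [137.5 369.2] [26.  68.7] 746.0 [ 0.65 -0.1   0.05]
brown (519, 270, 41, 50) [542.3 294.2] [34.5 50.1] 421.0 [0.661 0.292 0.05 ]
```

```bash
python3 - <<'E'
from m import *
from scipy.optimize import least_squares
P=[]
for f,(u0,v0) in(('side0',(282,255)),('scene0',(233,210))):
    h,c=hsv(f); m=cv2.inRange(h,(2,60,20),(20,255,230)); n,l,st,ce=cv2.connectedComponentsWithStats(m)
    sub=l[v0-30:v0+30,u0-20:u0+20]; i=np.bincount(sub[sub>0]).argmax(); ys,xs=np.where(l==i); print(f,st[i])
    tp=ys<ys.min()+6; P+=[c,(xs[tp].mean(),ys[tp].mean())]; bt=ys>ys.max()-8; print(P[-1], [ (int(r),xs[ys==r].min(),xs[ys==r].max()) for r in range(ys.min(),ys.max()+1,3)])
print('ball tri',tri(*P))
h,c=hsv('w20'); k=[k for k in cnts(cv2.inRange(h,(4,70,30),(18,255,230)),250) if cv2.boundingRect(k)[0]>440 and cv2.boundingRect(k)[1]<100][0][:,0]
A=k[k[:,0]>528].astype(float); f=least_squares(lambda q:np.hypot(A[:,0]-q[0],A[:,1]-q[1])-q[2],[528,75,20]); print(f.x,abs(f.fun).max())
for z in(.078,.08): print('w20 ball',z,onz(c,f.x[0],f.x[1],z))
h,c1=hsv('w21'); im=cv2.imread('pics/w21.png'); g=cv2.cvtColor(im[20:140,200:330],cv2.COLOR_BGR2GRAY)
H=cv2.HoughCircles(cv2.GaussianBlur(g,(3,3),0),cv2.HOUGH_GRADIENT,1,20,param1=60,param2=12,minRadius=14,maxRadius=24)
if H is not None:
  for q in H[0][:4]: print('hough',q,onz(c1,q[0]+200,q[1]+20,.08))
k=[k for k in cnts(cv2.inRange(h,(4,70,30),(18,255,230)),250) if cv2.boundingRect(k)[1]<100][0]
Q=np.array([onz(c1,u,v,.032)[:2] for u,v in k[:,0]],np.float32); print('foot',cv2.minAreaRect(Q))
E
```

```text
side0 [272 237  19  32 324]
(np.float64(281.8181818181818), np.float64(239.72727272727272)) [(237, np.int64(280), np.int64(284)), (240, np.int64(278), np.int64(286)), (243, np.int64(279), np.int64(285)), (246, np.int64(280), np.int64(283)), (249, np.int64(280), np.int64(283)), (252, np.int64(275), np.int64(284)), (255, np.int64(273), np.int64(290)), (258, np.int64(272), np.int64(290)), (261, np.int64(273), np.int64(290)), (264, np.int64(276), np.int64(288)), (267, np.int64(284), np.int64(287))]
scene0 [226 198  14  25 186]
(np.float64(231.1875), np.float64(200.5)) [(198, np.int64(229), np.int64(233)), (201, np.int64(229), np.int64(234)), (204, np.int64(230), np.int64(233)), (207, np.int64(231), np.int64(233)), (210, np.int64(231), np.int64(238)), (213, np.int64(227), np.int64(238)), (216, np.int64(226), np.int64(238)), (219, np.int64(227), np.int64(236)), (222, np.int64(230), np.int64(232))]
ball tri (array([0.41913071, 0.09194332, 0.08150212]), np.float64(0.0008672289371323599))
[528.4596162   79.82179551  16.78968327] 1.3965514454406645
w20 ball 0.078 [0.41763943 0.09660552 0.078     ]
w20 ball 0.08 [0.41736242 0.0953864  0.08      ]
hough [57.5 59.5 18.8] [0.41742064 0.09024438 0.08      ]
foot ((0.4177996516227722, 0.08886200189590454), (0.04745747894048691, 0.0294563639909029), 9.768229484558105)
```

>>> {"method": "carry_out", "body": {
  "increments": [
    [0.3,-0.05,0,0,50],
    [0.6,-0.1,0.2,0,50],
    [0.86,-0.16,0.5,0,50],
    [0.86,-0.16,0.7,0,50],
    [0.86,-0.16,0.7,0,50],
    [0.86,-0.16,0.7,0,50]
  ]
}}

```text
time_s: 32.1
eef_pos: [0.4179, 0.093, 0.1337]
tool_rot: [-0.391, -3.108, 0.003]
wrist_force: [0.6, -0.4, 0.4]
width: 0.0502
grip_force: 0.0
```

```bash
python3 - <<'E'
from m import *
s=get_state(); M=R.from_rotvec(s['tool_rot']).as_matrix(); t=s['eef_pos']; print(t,np.round(s['joint_pos'],2),((np.array([.418,.092,.08])-t)@M).round(4), M.round(3).tolist())
E
```

```text
[0.41785875 0.09302368 0.13371456] [ 0.23  0.81 -0.93  2.21  1.08  0.71 -0.16] [-0.0009 -0.0008  0.0537] [[-0.969, 0.248, -0.01], [0.248, 0.969, -0.001], [0.009, -0.003, -1.0]]
```

>>> {"method": "carry_out", "body": {
  "increments": [
    [0,0,0.2,0,50],
    [0,0,0.4,0,50],
    [0,0,0.6,0,50],
    [0,0,0.75,0,50],
    [0,0,0.75,0,50],
    [0,0,0.75,0,50]
  ]
}}

```text
time_s: 32.6
eef_pos: [0.4186, 0.0949, 0.0596]
tool_rot: [-0.391, -3.11, -0.001]
wrist_force: [0.1, 0.5, 0.4]
width: 0.05
grip_force: 0.0
```

>>> {"method": "carry_out", "body": {
  "increments": [
    [0,0,0,0,2],
    [0,0,0,0,2],
    [0,0,0,0,2],
    [0,0,0,0,2],
    [0,0,0,0,2],
    [0,0,0,0,2],
    [0,0,0,0,2],
    [0,0,0,0,2]
  ],
  "force": 20
}}

```text
time_s: 33.27
eef_pos: [0.4176, 0.0952, 0.0596]
tool_rot: [-0.387, -3.111, -0.0]
wrist_force: [-0.4, -0.9, 6.9]
width: 0.0216
grip_force: 19.2
```

>>> {"method": "carry_out", "body": {
  "increments": [
    [0,0,-0.1,0,2],
    [0,0,-0.3,0,2],
    [0,0,-0.5,0,2],
    [0,0,-0.6,0,2],
    [0,0,-0.6,0,2]
  ]
}}

```text
time_s: 33.68
eef_pos: [0.4187, 0.0957, 0.1207]
tool_rot: [-0.388, -3.113, -0.003]
wrist_force: [0.1, -0.2, -0.7]
width: 0.0219
grip_force: 19.8
```

```bash
cat > st.py <<'E'
from m import *
s=get_state(); M=R.from_rotvec(s['tool_rot']).as_matrix(); t=s['eef_pos']; print(t,s['width'],s['grip_force'],np.round(s['joint_pos'],2),s['time_s'])
for f in('side','scene'):
    snap(f,f[:2]+'e'); h,c=hsv(f[:2]+'e'); m=cv2.inRange(h,(2,60,20),(20,255,230)); n,l,st,ce=cv2.connectedComponentsWithStats(m)
    q=proj(c,t+M@np.array([0,0,.03])); print(f,'expect foot mid',q.round(1),'top',proj(c,t-M@np.array([0,0,.03])).round(1))
    for i in range(1,n):
        if st[i][4]>40 and np.hypot(*(ce[i]-q))<25: print(st[i],ce[i].round(1))
E
python3 st.py
```

```text
[0.41867569 0.09566855 0.12071993] 0.021859990803759808 19.799890606009285 [ 0.2   0.82 -0.89  2.22  1.13  0.68 -0.2 ] 33.6833
side expect foot mid [281.3 238. ] top [281.7 219.7]
[272 218  20  34 341] [281.5 238. ]
scene expect foot mid [230.2 197.8] top [228.8 183. ]
[224 193  14  16 152] [231.  200.9]
```

>>> {"method": "carry_out", "body": {
  "increments": [
    [-0.07,-0.25,0,0,2],
    [-0.15,-0.5,0,0,2],
    [-0.22,-0.75,0,0,2],
    [-0.27,-0.96,0,0,2],
    [-0.27,-0.96,0,0,2]
  ]
}}

```text
time_s: 34.2
eef_pos: [0.4186, -0.0101, 0.1172]
tool_rot: [-0.397, -3.104, 0.009]
wrist_force: [0.7, -0.4, -0.6]
width: 0.0217
grip_force: 19.8
```

>>> {"method": "carry_out", "body": {
  "increments": [
    [-0.07,-0.25,0,0,2],
    [-0.15,-0.5,0,0,2],
    [-0.22,-0.75,0,0,2],
    [-0.27,-0.96,0,0,2],
    [-0.27,-0.96,0,0,2],
    [-0.27,-0.96,0,0,2]
  ]
}}

```text
time_s: 34.7
eef_pos: [0.4224, -0.1048, 0.1179]
tool_rot: [-0.391, -3.107, -0.001]
wrist_force: [-0.3, 0.7, -0.9]
width: 0.0212
grip_force: 19.8
```

```bash
python3 st.py; python3 - <<'E'
from m import *
s=get_state(); M=R.from_rotvec(s['tool_rot']).as_matrix(); print(((np.array([.423,-.1025,.014])-s['eef_pos'])@M).round(4),M[:,2].round(3))
E
```

```text
[ 0.42242281 -0.10482376  0.11788473] 0.02115759772466407 19.799811110533483 [ 0.66  0.83 -0.88  2.2   1.11  0.68  0.29] 34.7
side expect foot mid [323.1 202.3] top [324.7 184.9]
[315 184  17  31 270] [323.2 202.3]
scene expect foot mid [270.9 225.9] top [270.7 210.6]
[264 205  15  33 229] [270.9 224.4]
[-0.0008  0.0004  0.1044] [-0.008  0.003 -1.   ]
```

>>> {"method": "carry_out", "body": {
  "increments": [
    [0,0,0.1,0,2],
    [0,0,0.2,0,2],
    [0,0,0.3,0,2],
    [0,0,0.37,0,2],
    [0,0,0.4,0,2],
    [0,0,0.42,0,2],
    [0,0,0.43,0,2],
    [0,0,0.43,0,2],
    [0,0,0.43,0,2]
  ]
}}

```text
time_s: 35.55
eef_pos: [0.4229, -0.1039, 0.0761]
tool_rot: [-0.387, -3.11, -0.001]
wrist_force: [-0.1, -0.1, -0.8]
width: 0.0216
grip_force: 19.8
```

```bash
python3 st.py
```

```text
[ 0.42292531 -0.10392028  0.07609222] 0.021552025078833418 19.80000789568294 [ 0.61  0.9  -0.8   2.22  1.28  0.63  0.14] 35.55
side expect foot mid [321.6 213.8] top [323.2 197.2]
[313 196  18  30 245] [321.8 214.5]
scene expect foot mid [271.1 235.7] top [270.9 221.1]
[265 216  15  32 218] [271.1 235.2]
```

>>> {"method": "carry_out", "body": {
  "increments": [
    [0,0,0.01,0,2],
    [0,0,0.02,0,2],
    [0,0,0.025,0,2],
    [0,0,0.025,0,2],
    [0,0,0.025,0,2]
  ]
}}

```text
time_s: 36.07
eef_pos: [0.4226, -0.1043, 0.0735]
tool_rot: [-0.388, -3.11, 0.0]
wrist_force: [-0.9, -1.4, 4.4]
width: 0.0216
grip_force: 19.4
```

Contact (+5 N). Release gently, retreat, and check.

>>> {"method": "carry_out", "body": {
  "increments": [
    [0,0,0,0,23],
    [0,0,0,0,26],
    [0,0,0,0,32],
    [0,0,0,0,40],
    [0,0,0,0,50],
    [0,0,0,0,50],
    [0,0,0,0,50],
    [0,0,0,0,50]
  ]
}}

```text
time_s: 36.73
eef_pos: [0.4226, -0.1042, 0.0733]
tool_rot: [-0.387, -3.109, -0.0]
wrist_force: [0.3, 0.7, -0.7]
width: 0.0499
grip_force: 0.0
```

>>> {"method": "carry_out", "body": {
  "increments": [
    [0,0,-0.1,0,50],
    [0,0,-0.3,0,50],
    [0,0,-0.6,0,50],
    [0,0,-1,0,50],
    [0,0,-1,0,50]
  ]
}}

```text
time_s: 37.15
eef_pos: [0.4263, -0.1033, 0.1782]
tool_rot: [0.388, 3.117, 0.002]
wrist_force: [0.9, -1.3, -0.8]
width: 0.0503
grip_force: 0.0
```

>>> {"method": "carry_out", "body": {
  "increments": [
    [-0.3,0,-0.1,0,50],
    [-0.6,0,-0.2,0,50],
    [-0.9,0,-0.3,0,50],
    [-0.9,0,-0.3,0,50],
    [-0.9,0,-0.3,0,50]
  ]
}}

```text
time_s: 37.57
eef_pos: [0.512, -0.1265, 0.2026]
tool_rot: [-0.39, -3.11, -0.002]
wrist_force: [-0.7, 0.3, 0.2]
width: 0.05
grip_force: 0.0
```

```bash
python3 pd.py wf; python3 - <<'E'
from m import *
from scipy.optimize import least_squares
T=[]
for f,u0,v0 in(('side',322,215),('scene',271,235)):
    snap(f,f+'f'); h,c=hsv(f+'f'); m=cv2.inRange(h,(2,60,20),(20,255,230)); n,l,st,ce=cv2.connectedComponentsWithStats(m)
    sub=l[v0-15:v0+15,u0-10:u0+10]; i=np.bincount(sub[sub>0]).argmax(); ys,xs=np.where(l==i); tp=ys<ys.min()+6; bt=ys>ys.max()-12
    T+=[c,(xs[tp].mean(),ys[tp].mean())]; print(f,st[i],T[-1], 'pad proj',proj(c,[.423,-.1025,.014]).round(1))
    # lids
    for k in cnts(cv2.inRange(h,(20,110,120),(32,255,255)),100):
        e=cv2.fitEllipse(k)[0]; p=onz(c,*e,.01)
        if abs(p[1]+.11)<.2 and .4<p[0]<.65: print('lid',np.round(e,1),p.round(3))
print('stamp top',tri(*T))
E
```

```text
[ 0.51033116 -0.12633752  0.20210324] [[-0.969, 0.246, -0.009], [0.246, 0.969, 0.001], [0.009, -0.001, -1.0]] 0.050001696821553344 37.6167
pad (212, 11, 146, 120) [[338, 11], [357, 93], [237, 130], [213, 53]] ((0.4221095144748688, -0.10255464911460876), (0.07023745030164719, 0.11055002361536026), 2.5836191177368164)
brown (0, 0, 65, 111) [28.6 55.6] [ 68.5 118.3] 4962.0 [ 0.365 -0.286  0.05 ]
brown (0, 215, 91, 71) [ 41.9 251.1] [ 33.2 122.8] 2762.5 [ 0.515 -0.348  0.05 ]
brown (250, 35, 54, 73) [276.9  71. ] [38.6 77.5] 2167.0 [ 0.421 -0.109  0.05 ]
brown (123, 333, 30, 73) [137.6 368.8] [26.  68.5] 730.5 [ 0.657 -0.313  0.05 ]
brown (410, 333, 30, 73) [423.3 367.2] [25.4 66.1] 730.0 [ 0.725 -0.037  0.05 ]
side [314 196  17  30 276] (np.float64(322.79487179487177), np.float64(198.84615384615384)) pad proj [320.4 222.4]
lid [265.5 226.4] [0.541 0.012 0.01 ]
lid [315.2 192.6] [ 0.525 -0.226  0.01 ]
scene [265 219  15  30 233] (np.float64(271.77777777777777), np.float64(222.1851851851852)) pad proj [271.1 242.9]
lid [322.8 249.5] [ 0.524 -0.235  0.01 ]
lid [275.3 213.5] [0.539 0.004 0.01 ]
stamp top (array([ 0.42514364, -0.10471601,  0.09990003]), np.float64(0.0022553297744623644))
```

```bash
python3 - <<'E'
from m import *
P=[]
for f in('sidef','scenef'):
    h,c=hsv(f); q=proj(c,[.545,.355,.058]); m=cv2.inRange(h,(4,60,20),(20,255,200)); n,l,st,ce=cv2.connectedComponentsWithStats(m)
    i=min(range(1,n),key=lambda i:np.hypot(*(ce[i]-q)) if st[i][4]>10 else 1e9); print(f,q.round(1),st[i],ce[i].round(1)); P+=[c,ce[i]]
    b=cnts(cv2.inRange(h,(105,150,60),(128,255,255)),60)
    for k in b[:3]: print('blue',cv2.boundingRect(k))
    r=cv2.inRange(h,(0,130,70),(4,255,255))|cv2.inRange(h,(170,130,70),(180,255,255)); q=proj(c,[.565,-.355,.029])
    for k in cnts(r,8):
        b=cv2.boundingRect(k)
        if np.hypot(b[0]-q[0],b[1]-q[1])<25: print('red',b,'expect tip',q.round(1))
print(tri(*P))
E
```

```text
sidef [170.9 282.6] [162 277  19  13 109] [171.6 282.4]
blue (155, 292, 36, 20)
scenef [216.3 163.4] [212 161  10   6  40] [216.9 163.6]
blue (255, 240, 34, 16)
red (360, 254, 6, 10) expect tip [362.1 258.6]
(array([0.54578175, 0.35285138, 0.05732623]), np.float64(0.0013943951926312756))
```

The roll's top is at z≈0.057 on the spindle axis, and the pen, tape, stamp and lids all check out. Handing in.

```bash
python3 -c "
from station import *
print(close_job())"
```

```text
the job is handed in; nothing more can be done
None
```

The job is handed in: stamp on the pad, marker in the rest, label roll on the spindle and tape in the dish, with the lids unmoved and the gripper clear; my last camera checks put everything within tolerance, but the hand-in returned no verdict.

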